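# Hang the lift-off door on the stock cabinet

## Robot

A 6-joint arm with a two-finger parallel gripper is mounted at the origin on the work surface. World frame = base frame: x ahead of the robot, y to its left, z up, the work surface at z = 0. Lengths are in m, angles in rad, forces in N, time in s.
With the tool pointing down it reaches from about 0.275 to 0.85 m from the base axis. Payload 19 kg.
Tool frame: the origin (TCP) lies at the very end of the fingers, on their centre line; the grasp point (between the pads) lies 19 mm behind it (r.tcp_to_grasp is the distance from the TCP to the grasp point, in m); z points along the fingers, x is the direction in which the jaws open and shut, and the axes are right-handed (so a half turn about z gives the same grasp; the last joint's range is limited). The gripper opens to 85 mm and grips with 20 to 120 N. Pads are 22 mm wide; open, the fingers measure 114 mm over their backs; the gripper's body (76 mm by 85 mm) begins 54 mm behind the grasp point. The pads swing forward as they close: fully open they stand 13 mm farther back than shut.
Start: joints at [-1.429, 0.15, 1.437, -0, 1.554, -0.134], TCP at [0.157, -0.553, 0.231] pointing down, gripper open.
Joint ranges: [-2.8, 2.8], [-0.68, 2.1], [0.12, 2.68], [-1.39, 4.53], [0.16, 2.79], [-2.81, 2.81]. Speed limits (rad/s): [1.89, 1.89, 2.22, 3.01, 3.01, 3.01].

## Interface

Orientations are given as a 3x3 rotation matrix whose columns are the frame's x, y, z axes.
In Python, from rig import r gives the robot as it stands. The module is installed in compiled form; this text tells all that it offers.
- The arm moves only by the shell command python3 -m inch 'ROWS' [OPENING] [FORCE]. ROWS is text: rows parted by semicolons, each of 6 numbers parted by spaces: the shift along the tool's x, y, z in cm, then the turn, a rotation vector about the tool's x, y, z in rad. A call has 1 to 10 rows; each row shifts and turns the pose as measured when the row begins, along the tool's axes as they then stand; what a row does not reach is not made up. A row lasts 1/10 s, in which the tool goes at most 50 mm and 8.59 degrees, less where a joint would pass 70% of its speed; a pose out of reach is approached as far as the arm can. A call with a gripper value outside its range is refused whole. OPENING is the opening, from -1 (shut) to 1 (fully open), set as the call begins (- or left out, the last holds). The fingers move at their own pace and stop on an object; FORCE is the grip in N (left out, the last holds). Time passes only in rows, so rows that do not move let the fingers close. It gives the time, the measured TCP pose, the force and the opening at its end, in the units of the state.
- r.observe(): the state, without advancing time (a new reading comes with each control period).
- r.capture(name): name is "side" or "top" or "wrist"; returns (picture, depth): 400x640x3 uint8, red, green, blue; 400x640 float32, m along the optical axis (not along the pixel's ray), 0 where there is no reading.
- r.camera_model(name): a dict with "mtx" (3x3 intrinsics, pixels), "rvec" (rotation vector, rad) and "tvec" (3), from world to camera coordinates, as OpenCV has them. Camera axes: x right, y down, z forward; pixel columns grow to the right and rows downward; lengths in m; the calibration is good to about 2 mm. A picture is of the moment at which its call begins: read the wrist's pose just before it. camera_model takes no time and is no camera call; for the wrist camera it gives the pose at the moment of the call.
- r.finish_job(): hands the job in, once; it reports no verdict.
The state is a dict: "time": time; "qpos": joint angles; "dq": joint speeds; "tau": joint torques, N m; "tcp_pos": TCP position; "tcp_rot": TCP orientation; "ft_force": force on the tool from outside, world axes, zero at the start; "torque": the same for the moment, N m; "opening": opening from 0.0 (shut) to 1.0 (fully open).
Only numpy, scipy, OpenCV 4.12 (cv2) and the standard library are available. Lean on these libraries where they do the work, as an engineer would, in place of code of your own. Each camera call takes 0.05 s, during which the arm holds its last target.

## Task

Lift the loose aluminium door out of its wooden rack by the red tab and hang it on the blue stock cabinet: with the door standing well open, feel for the two upright hinge pins and lower both brass knuckles over them together, gently, without dropping or forcing it, until it sits fully home. Then swing the door shut against the rubber bumpers and let go, leaving it hanging on both pins; leave the sleeve, the end cap and the hammer where they are.

Things in the scene. Friction and masses are not known exactly. Their poses are not given: they have to be found in the camera images.
- cabinet: Fixed blue steel cabinet, 130 deep (its x) x 200 wide (its y) x 135 mm high. Origin: centre of its underside. Its open front, at x = 65, faces its own +x (away from the robot), with two upright steel hinge pins on one vertical axis near the +y side. Bumpers at the -y side stop the door when it is shut, parallel to the cabinet's y, its plate centred 87 mm from the origin in x.
- hood (a point): Point on the cabinet: middle of the top of a dark steel hood at the front corner of the -y side, at 82, -88, 147 mm in its frame. The hood (34 in x, 24 in y, 5 thick) reaches over the shut door's free top corner with 5 mm to spare, so the door cannot be lowered on or lifted off while shut; it must be hung standing open.
- slot_end (a point): Cabinet point at 87, 61, 22 mm in its frame, axes parallel to it: inner end of the hinge strap's adjusting slot, at the lower shoulder's height. The strap is bolted immovably somewhere along the slot: the real pin axis stands 4 to 24 mm from here towards the cabinet's +y (not measured); in x it is true. The door is home when its knuckles rest on both shoulders, 22 and 117 mm above the bench.
- slot_end_top (a point): Cabinet point 115 mm above slot_end (137 mm above the bench): height of the upper pin's tip, with the same unmeasured 4 to 24 mm to the pin axis. Each pin: 10 mm diameter, 20 mm tall above a shoulder disc of 22 mm diameter that a 12 mm wide arm carries from the cabinet front; flat tip with a slightly rounded rim. The lower pin's tip is 42 mm above the bench.
- door: Loose aluminium door, 0.28 to 0.46 kg, standing upright in the rack: plate 160 long (its x) x 10 thick (its y) x 125 mm high. Origin: centre of the plate's underside. Hung home, its underside is 12 mm above the bench. Shut, its x points along the cabinet's -y, its own +y side outward; open at a right angle its x points along the cabinet's +x. It turns freely, with no latch: pushed hard on the bumpers it springs back.
- knuckle (a point): Point on the door: centre of the lower knuckle's underside, at -96, 0, 10 mm in the door's frame. Two brass knuckles, on this upright axis: rings 32 mm outside, 12 mm hole, 16 mm tall, undersides 10 and 105 mm above the door's underside; both meet their pins at once. Bring them over the pins from the cabinet's front, low: straight down from high up, the lower knuckle would land on the upper pin.
- tab (a point): Point on the door: middle of the red lift tab on its top edge, at -55, 0, 143 mm in the door's frame. Tab 40 long x 10 thick, x -75 to -35 mm, from the plate's top (125 mm) up to 161 mm; the plate below it is as thick.
- rack: Fixed wooden rack, 120 (its x) x 90 (its y) x 52 high, origin at the centre of its underside. The door stands lengthwise in a slot 15 mm wide along its x whose floor is 12 mm above the bench.
- sleeve: Bystander: loose aluminium tube standing upright, 60 mm diameter, 100 high, origin at the centre of its underside.
- end_cap: Bystander: loose black conical end cap, 68 mm diameter, 40 high, origin at the centre of its underside.
- hammer: Bystander: loose hammer lying on the bench, about 300 mm long, along its x.
Things that resemble listed ones, but are neither listed nor needed, are in the scene too. Of the things that look like the door, the middle-sized one is meant.

How it is judged:
On the way, in this order (a step that is already met when the one before it is completed fails the run):
1. the door is lifted clear of the rack (height (world z) of door above 0.055 m), for 0.2 s.
2. the door sits home on both pins, upright, standing open by at least 0.6 rad (x of knuckle in the frame of slot_end between -0.004 and 0.004 m and y of knuckle in the frame of slot_end between 0.0005 and 0.0275 m and z of knuckle in the frame of slot_end between -0.003 and 0.003 m and angle between door's own z axis and vertical below 0.05 rad and angle between the x axis of door and the y axis of cabinet, either way round above 0.6 rad), for 0.3 s.
At the end, for the whole second after the job is handed in: The door hangs on both pins: lower knuckle's underside within 3 mm of the shoulder's height, within 4 mm of the hinge axis across the slot and 0.5 to 27.5 mm from the slot's end along it, upright within 0.05 rad; shut within 0.08 rad of the cabinet's front, released and at rest (x of knuckle in the frame of slot_end between -0.004 and 0.004 m and y of knuckle in the frame of slot_end between 0.0005 and 0.0275 m and z of knuckle in the frame of slot_end between -0.003 and 0.003 m and angle between door's own z axis and vertical below 0.05 rad and angle between the x axis of door and the y axis of cabinet, either way round below 0.08 rad and y of door in the frame of cabinet below 0.02 m and linear speed of door below 0.01 m/s and contact force between the fingers and door below 0.1 N); the robot touches nothing.
It fails at once if the door is forced or dropped: it bears on the cabinet or its pins with more than 40 N (contact force between door and cabinet above 40 N).
It fails at once if a bystander is moved more than 20 mm (distance of any of sleeve, end_cap, hammer from where it was at the start of the episode above 0.02 m).
It also fails if it takes over 72 s, if anything falls off the work surface, if the arm or the gripper's body presses on something with over 40 N, if the wrist force passes 120 N, or if a joint passes its speed limit or range.

## Working session

There is one attempt and no reset: what is moved stays moved. The work goes in short steps, Python scripts to look and compute and a shell command to move; the robot and the scene stay as the last step left them, time stands still between calls to the robot, and variables do not carry over. Pictures are saved under pics/ and viewed, and the job is handed in when it is done.

```bash
mkdir -p pics; cat > h.py <<'E'
import numpy as np, cv2
from rig import r
def cap(n,f):
    m=r.camera_model(n); p,d=r.capture(n)
    cv2.imwrite(f'pics/{f}.png',p[:,:,::-1]); np.savez(f'pics/{f}.npz',p=p,d=d,mtx=m['mtx'],rvec=m['rvec'],tvec=m['tvec'])
    return p,d,m
def load(f):
    z=np.load(f'pics/{f}.npz'); return z['p'],z['d'],z
def cloud(d,m):
    K=np.array(m['mtx']);R=cv2.Rodrigues(np.array(m['rvec'],float))[0];t=np.array(m['tvec'],float).ravel()
    v,u=np.mgrid[:d.shape[0],:d.shape[1]]
    c=np.stack([(u-K[0,2])/K[0,0]*d,(v-K[1,2])/K[1,1]*d,d],-1)
    w=(c-t)@R
    w[d<=0]=np.nan
    return w
def st():
    s=r.observe(); print('t',round(s['time'],2),'p',np.round(s['tcp_pos'],4),'F',np.round(s['ft_force'],2),'M',np.round(s['torque'],2),'op',round(s['opening'],3));print(np.round(s['tcp_rot'],3).tolist(),'q',np.round(s['qpos'],3)); return s
E
python3 - <<'E'
from h import *
st()
for n in ['side','top','wrist']: cap(n,n+'0')
E
```

```text
t 0.0 p [ 0.1565 -0.553   0.2307] F [-0.97  0.37 -0.12] M [ 0.   -0.01 -0.02] op 0.999
[[0.272, -0.962, -0.0], [-0.962, -0.272, 0.001], [-0.001, -0.0, -1.0]] q [-1.429  0.151  1.438  0.     1.554 -0.134]
```

View pics/side0.png

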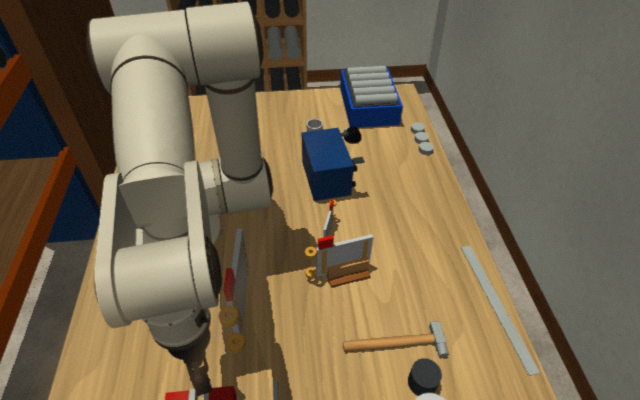

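View pics/top0.png

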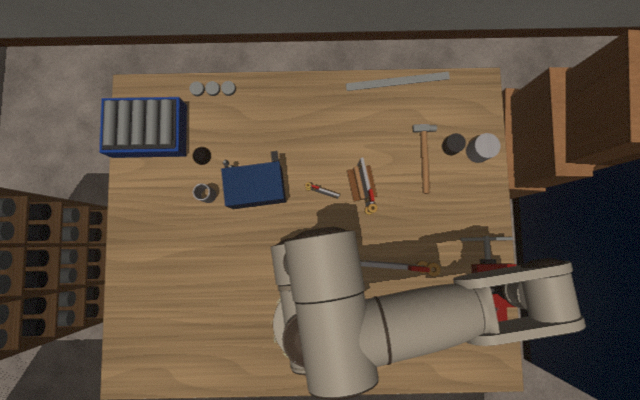

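View pics/wrist0.png

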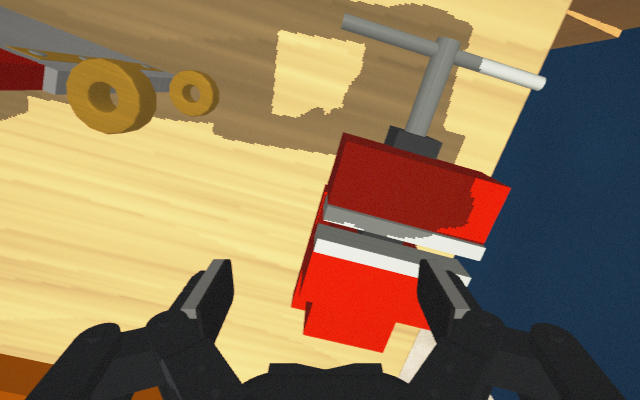

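```bash
python3 - <<'E'
from h import *
p,d,m=load('top0'); w=cloud(d,m)
for n,(u,v) in dict(cab=(253,186),door=(366,180),rackL=(355,185),small=(323,190),big=(390,265),ham=(425,160),black=(454,144),white=(487,147),black2=(202,155),cup=(203,192)).items(): print(n,np.round(w[v,u],3))
a=cv2.resize(p[140:230,200:400],None,fx=4,fy=4,interpolation=cv2.INTER_CUBIC)
p2,d2,m2=load('side0')
b=cv2.resize(p2[115:295,290:390],None,fx=3,fy=3,interpolation=cv2.INTER_CUBIC)
cv2.imwrite('pics/c1.png',a[:,:,::-1]);cv2.imwrite('pics/c2.png',b[:,:,::-1])
E
```

```text
cab [0.48  0.185 0.136]
door [ 0.493 -0.199  0.136]
rackL [ 0.495 -0.175  0.007]
small [ 0.469 -0.053  0.082]
big [ 0.208 -0.262  0.177]
ham [ 0.581 -0.435  0.024]
black [ 0.63  -0.533  0.061]
white [ 0.611 -0.64   0.087]
black2 [0.613 0.388 0.037]
cup [0.48  0.392 0.003]
```

View pics/c1.png

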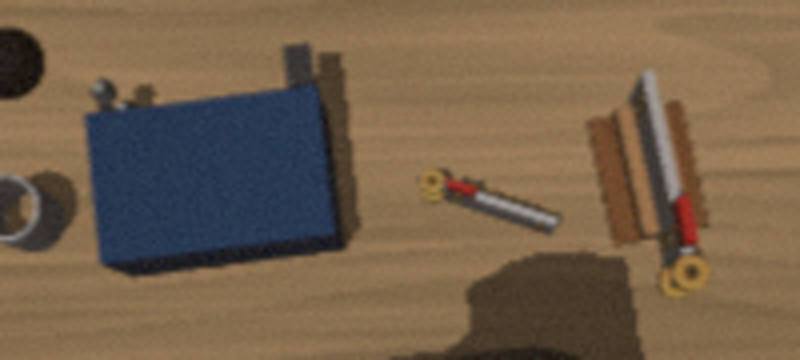

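View pics/c2.png

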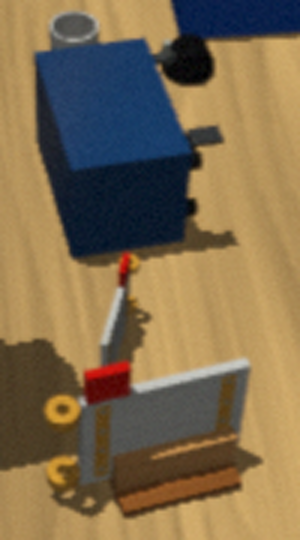

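```bash
python3 - <<'E'
from h import *
def rect(P):
    (c,s,a)=cv2.minAreaRect(P.astype(np.float32)); return np.round(c,4),np.round(s,4),round(a,2)
for n in ['top0','side0']:
    p,d,m=load(n); w=cloud(d,m)
    def sel(x0,x1,y0,y1,z0,z1):
        q=w[(w[...,0]>x0)&(w[...,0]<x1)&(w[...,1]>y0)&(w[...,1]<y1)&(w[...,2]>z0)&(w[...,2]<z1)]; return q
    print(n)
    q=sel(.38,.58,.05,.33,.129,.141); 
    # colour blue filter
    print('cab top',len(q),rect(q[:,:2]),np.median(q[:,2]))
    q=sel(.53,.63,.04,.13,.138,.16); print('hood',len(q), q[:, :3].mean(0) if len(q) else '')
    q=sel(.50,.63,.22,.33,.02,.16); print('pins',len(q))
    q=sel(.38,.6,-.3,-.1,.1,.19); print('door',len(q),rect(q[:,:2]),q[:,2].max())
    q=sel(.38,.62,-.3,-.1,.04,.06); print('rack',len(q),rect(q[:,:2]) if len(q)>3 else '')
    for nm,b in dict(cup=(.43,.53,.34,.44),cap=(.56,.67,.34,.44),blk=(.57,.69,-.59,-.48),wht=(.55,.67,-.7,-.59)).items():
        q=sel(*b,.012,.2)
        if len(q)>5: print(nm,len(q),rect(q[:,:2]),np.percentile(q[:,2],98))
E
```

```text
top0
cab top 2162 (array([0.5034, 0.1929]), array([0.1568, 0.2009]), 5.86) 0.13468027844524724
hood 85 [0.57689869 0.11238826 0.14577185]
pins 362
door 299 (array([ 0.4762, -0.1974]), array([0.1907, 0.0296]), 13.89) 0.17745797475856115
rack 198 (array([ 0.4792, -0.1969]), array([0.1305, 0.1468]), 60.92)
cup 274 (array([0.4699, 0.3728]), array([0.0593, 0.0578]), 16.15) 0.10239238584682195
cap 244 (array([0.6158, 0.397 ]), array([0.0583, 0.0657]), 37.07) 0.04485372854128369
blk 373 (array([ 0.6369, -0.5376]), array([0.069 , 0.0685]), 10.42) 0.06535823340787612
wht 713 (array([ 0.6175, -0.6372]), array([0.0906, 0.0911]), 61.14) 0.09617235446644738
side0
cab top 1647 (array([0.5009, 0.1892]), array([0.1551, 0.2111]), 1.72) 0.13485125857026664
hood 81 [0.58148761 0.10829006 0.14528595]
pins 257
door 888 (array([ 0.4825, -0.2103]), array([0.1931, 0.0354]), 7.18) 0.1787404289811315
rack 451 (array([ 0.4762, -0.2051]), array([0.1448, 0.1558]), 52.66)
cup 171 (array([0.475 , 0.3737]), array([0.0676, 0.0544]), 84.0) 0.10239254437266145
cap 179 (array([0.6235, 0.3874]), array([0.062, 0.054]), 51.68) 0.043867169338931
blk 932 (array([ 0.6417, -0.5421]), array([0.0709, 0.0692]), 13.01) 0.0638434195633826
wht 144 (array([ 0.6247, -0.6039]), array([0.0152, 0.0608]), 85.62) 0.09299663217326895
```

```bash
python3 - <<'E'
from h import *
s=st()
m=r.camera_model('wrist');R=cv2.Rodrigues(np.array(m['rvec'],float))[0];t=np.array(m['tvec'],float).ravel()
c=-R.T@t; print('cam in tool',s['tcp_rot'].T@(c-s['tcp_pos']),'axes in tool\n',np.round(s['tcp_rot'].T@R.T,3)); print(m['mtx'])
for n in ['top','side']:
    m=r.camera_model(n);R=cv2.Rodrigues(np.array(m['rvec'],float))[0];print(n,-R.T@np.array(m['tvec'],float).ravel(),m['mtx'][0][0])
E
```

```text
t 0.15 p [ 0.1565 -0.5531  0.2308] F [ 0.35 -0.35  0.52] M [-0.02 -0.02  0.  ] op 1.003
[[0.272, -0.962, -0.0], [-0.962, -0.272, 0.001], [-0.001, -0.0, -1.0]] q [-1.429  0.151  1.438 -0.     1.554 -0.134]
cam in tool [ 0.00088321 -0.08202501 -0.14177241] axes in tool
 [[ 1.     0.    -0.   ]
 [-0.     0.948  0.32 ]
 [ 0.    -0.32   0.948]]
[[322.77648906   0.         324.94634656]
 [  0.         322.77648906 196.45100234]
 [  0.           0.           1.        ]]
top [ 0.28338068 -0.0207966   1.4927458 ] 403.0740708644132
side [ 0.33697532 -0.93102955  1.0961507 ] 449.15227201864815
```

```bash
cat > plan.py <<'E'
from h import *
from scipy.spatial.transform import Rotation as Rn
def down(yawdeg):  # tool y points along world yaw; z down
    a=np.radians(yawdeg); y=np.array([np.cos(a),np.sin(a),0]);z=np.array([0,0,-1.]);x=np.cross(y,z)
    return np.stack([x,y,z],1)
def plan(P,R,smax=0.045,amax=0.145,n=None,neg=False):
    s=r.observe();p=np.array(s['tcp_pos']);Q=np.array(s['tcp_rot']);P=np.array(P,float)
    rv=Rn.from_matrix(Q.T@R).as_rotvec()
    if neg and rv[2]>0: rv=rv*(1-2*np.pi/np.linalg.norm(rv))
    k=n or max(1,int(np.ceil(max(np.linalg.norm(P-p)/smax,np.linalg.norm(rv)/amax))))
    rows=[]
    for i in range(k):
        tp=p+(P-p)/(k-i); d=Q.T@(tp-p)*100; w=rv/k
        d=np.round(d,2);w=np.round(w,3)
        rows.append(' '.join(f'{v:g}' for v in [*d,*w]))
        p=p+Q@d/100; Q=Q@Rn.from_rotvec(w).as_matrix()
    for i in range(0,k,10): print('; '.join(rows[i:i+10]))
E
python3 - <<'E'
from plan import *
plan([0.6,0.27,0.31],down(6),neg=True)
E
```

```text
-3.2 -3.1 -0.37 -0 -0 -0.141; -2.73 -3.52 -0.37 -0 -0 -0.141; -2.21 -3.87 -0.37 -0 -0 -0.141; -1.64 -4.14 -0.37 -0 -0 -0.141; -1.04 -4.33 -0.37 -0 -0 -0.141; -0.43 -4.43 -0.37 -0 -0 -0.141; 0.2 -4.45 -0.38 -0 -0 -0.141; 0.82 -4.37 -0.37 -0 -0 -0.141; 1.43 -4.22 -0.38 -0 -0 -0.141; 2.01 -3.97 -0.37 -0 -0 -0.141
2.55 -3.65 -0.38 -0 -0 -0.141; 3.04 -3.26 -0.37 -0 -0 -0.141; 3.46 -2.8 -0.38 -0 -0 -0.141; 3.82 -2.28 -0.37 -0 -0 -0.141; 4.1 -1.72 -0.38 -0 -0 -0.141; 4.31 -1.13 -0.37 -0 -0 -0.141; 4.42 -0.51 -0.38 -0 -0 -0.141; 4.45 0.11 -0.37 -0 -0 -0.141; 4.39 0.74 -0.38 -0 -0 -0.141; 4.25 1.34 -0.37 -0 -0 -0.141
4.01 1.93 -0.38 -0 -0 -0.141
```

```bash
python3 -m inch '0 0 -3 0 0 0; -3.2 -3.1 -0.4 0 0 -0.14; -2.7 -3.5 -0.4 0 0 -0.14; -2.2 -3.9 -0.4 0 0 -0.14; -1.6 -4.1 -0.4 0 0 -0.14; -1 -4.3 -0.4 0 0 -0.14; -0.4 -4.4 -0.4 0 0 -0.14; 0.2 -4.4 -0.4 0 0 -0.14; 0.8 -4.4 -0.4 0 0 -0.14'
python3 - <<'E'
from plan import *
st();plan([0.6,0.27,0.30],down(6),neg=True)
E
```

```text
time: 1.05
tcp_pos: [0.324, -0.2312, 0.2925]
tcp_rot: [[0.99, -0.141, -0.001], [-0.141, -0.99, 0.006], [-0.002, -0.006, -1.0]]
ft_force: [0.6, -0.8, -0.5]
opening: 1.002
t 1.05 p [ 0.324  -0.2312  0.2925] F [ 0.6  -0.82 -0.48] M [-0.04 -0.05  0.03] op 1.002
[[0.99, -0.141, -0.001], [-0.141, -0.99, 0.006], [-0.002, -0.006, -1.0]] q [-0.817 -0.237  1.687  0.004  1.697 -0.675]
1.56 -4.12 -0.03 -0 -0 -0.14; 2.12 -3.86 -0.03 -0 -0 -0.14; 2.63 -3.53 -0.04 -0 -0 -0.14; 3.1 -3.12 -0.03 -0 -0 -0.14; 3.51 -2.66 -0.04 -0 -0 -0.14; 3.84 -2.15 -0.03 -0 -0 -0.14; 4.1 -1.59 -0.04 -0 -0 -0.14; 4.29 -1 -0.03 -0 -0 -0.14; 4.38 -0.39 -0.04 -0 -0 -0.14; 4.4 0.22 -0.03 -0 -0 -0.14
4.32 0.84 -0.04 -0 -0 -0.14; 4.16 1.43 -0.03 -0 -0 -0.14; 3.92 2 -0.04 -0 -0 -0.14
```

```bash
python3 -m inch '1.6 -4.1 0 0 0 -0.14; 2.1 -3.9 0 0 0 -0.14; 2.6 -3.5 0 0 0 -0.14; 3.1 -3.1 0 0 0 -0.14; 3.5 -2.7 0 0 0 -0.14; 3.8 -2.1 0 0 0 -0.14; 4.1 -1.6 0 0 0 -0.14; 4.3 -1 0 0 0 -0.14; 4.4 -0.4 0 0 0 -0.14; 4.4 0.2 0 0 0 -0.14'
python3 - <<'E'
from plan import *
st();plan([0.6,0.27,0.28],down(6),neg=True)
E
```

```text
time: 2.05
tcp_pos: [0.529, 0.1793, 0.2955]
tcp_rot: [[0.249, 0.969, 0.002], [0.969, -0.249, 0.004], [0.005, 0.001, -1.0]]
ft_force: [1.2, -1.2, 0.6]
opening: 1.002
t 2.05 p [0.529  0.1793 0.2955] F [ 1.17 -1.25  0.61] M [ 0.01 -0.02  0.03] op 1.002
[[0.249, 0.969, 0.002], [0.969, -0.249, 0.004], [0.005, 0.001, -1.0]] q [ 0.187  0.1    1.365  0.004  1.673 -1.132]
3.52 1.54 0.54 0.001 -0.001 -0.119; 3.31 1.94 0.53 0.001 -0.001 -0.119; 3.05 2.33 0.52 0.001 -0.001 -0.119
```

```bash
python3 -m inch '3.5 1.5 0.5 0 0 -0.12; 3.3 1.9 0.5 0 0 -0.12; 3 2.3 0.5 0 0 -0.12; 0 0 0 0 0 0'
python3 - <<'E'
from h import *
st();cap('wrist','w1');cap('top','t1')
E
```

```text
time: 2.45
tcp_pos: [0.6007, 0.2793, 0.2775]
tcp_rot: [[-0.134, 0.991, -0.001], [0.991, 0.134, 0.004], [0.004, -0.0, -1.0]]
ft_force: [-0.1, 0.7, -0.8]
opening: 1.002
t 2.45 p [0.6007 0.2793 0.2775] F [-0.15  0.66 -0.82] M [-0.05 -0.04 -0.03] op 1.002
[[-0.134, 0.991, -0.001], [0.991, 0.134, 0.004], [0.004, -0.0, -1.0]] q [ 0.317  0.327  1.13   0.004  1.685 -1.388]
```

View pics/w1.png

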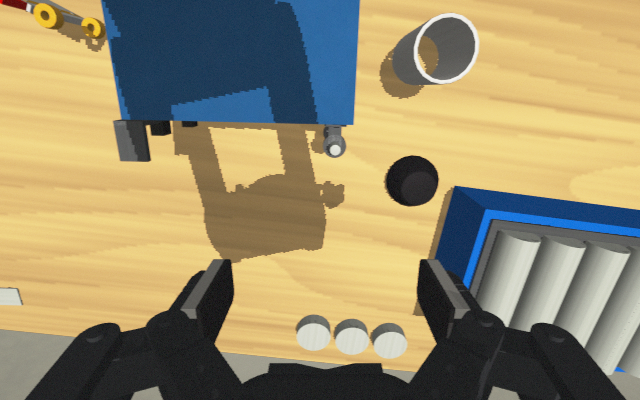

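```bash
python3 - <<'E'
from h import *
p,d,m=load('w1'); w=cloud(d,m)
a=cv2.resize(p[60:220,90:390],None,fx=2.66,fy=2.66,interpolation=cv2.INTER_CUBIC);cv2.imwrite('pics/c3.png',a[:,:,::-1])
b=cv2.resize(p[115:175,300:370],None,fx=8,fy=8,interpolation=cv2.INTER_NEAREST);cv2.imwrite('pics/c4.png',b[:,:,::-1])
print(np.round(w[145:158,334,:],4)); print(np.round(d[151,325:346],3))
E
```

```text
[[0.5656 0.2823 0.135 ]
 [0.5662 0.2824 0.1364]
 [0.5671 0.2825 0.1364]
 [0.5679 0.2826 0.1366]
 [0.5688 0.2827 0.1368]
 [0.5697 0.2828 0.1368]
 [0.5708 0.283  0.1354]
 [0.5716 0.2832 0.1357]
 [0.5722 0.2832 0.1374]
 [0.5735 0.2834 0.1353]
 [0.5741 0.2835 0.1364]
 [0.579  0.2848 0.1164]
 [0.58   0.285  0.1157]]
[0.305 0.305 0.305 0.304 0.304 0.285 0.286 0.285 0.284 0.286 0.285 0.286
 0.286 0.286 0.286 0.306 0.305 0.306 0.305 0.306 0.424]
```

View pics/c3.png

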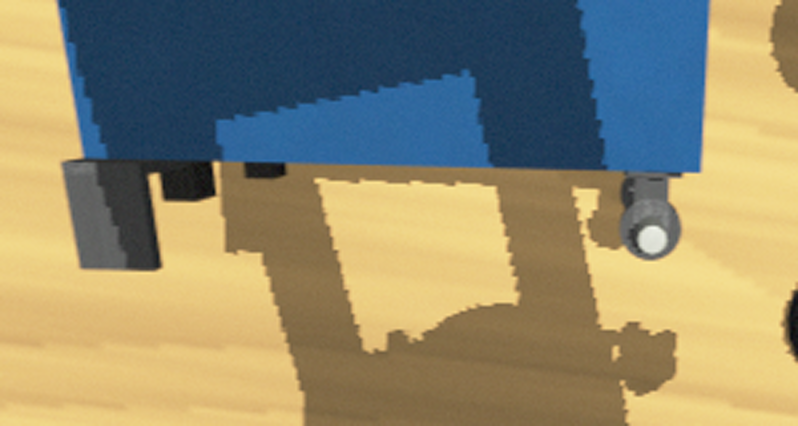

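View pics/c4.png

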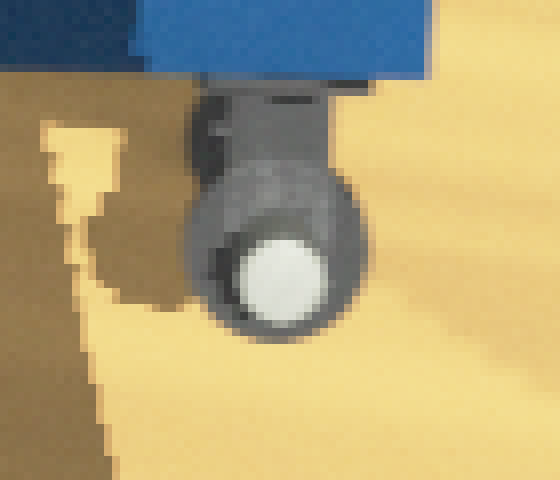

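```bash
cat >> h.py <<'E'
def ray(m,u,v,z):
    K=np.array(m['mtx']);R=cv2.Rodrigues(np.array(m['rvec'],float))[0];t=np.array(m['tvec'],float).ravel()
    c=-R.T@t; dd=R.T@np.array([(u-K[0,2])/K[0,0],(v-K[1,2])/K[1,1],1.])
    return c+dd*(z-c[2])/dd[2]
def proj(m,X):
    return cv2.projectPoints(np.array(X,float).reshape(-1,3),np.array(m['rvec'],float),np.array(m['tvec'],float),np.array(m['mtx']),None)[0].reshape(-1,2)
E
python3 - <<'E'
from h import *
p,d,m=load('w1'); w=cloud(d,m)
g=p.astype(float).sum(2); sub=g[138:162,322:348]; ys,xs=np.nonzero(sub>480); print('n',len(xs))
msk=np.zeros_like(sub);msk[(sub>480)]=1
nn,l,stt,cen=cv2.connectedComponentsWithStats(msk.astype(np.uint8)); print(stt,cen+[322,138])
for c in cen: print(ray(m,c[0]+322,c[1]+138,.137))
# front edge of top: last col pixel with z>0.13
cols=[u for u in range(185,350,3)]; E=[]
for u in cols:
    zz=w[90:135,u,2]; k=np.nonzero(zz>.13)[0].max()+90; E.append([u,k+.5])
E=np.array(E); W=np.array([ray(m,u,v,.135) for u,v in E])
f=np.polyfit(W[:,1],W[:,0],1); print('front x = a*y+b',f,'yaw deg',-np.degrees(np.arctan(f[0])),np.std(W[:,0]-np.polyval(f,W[:,1])))
# side edge +y
R=[]
for v in range(20,118,3):
    zz=w[v,300:375,2]; k=np.nonzero(zz>.13)[0].max()+300; R.append(ray(m,k+.5,v,.135))
R=np.array(R); f2=np.polyfit(R[:,0],R[:,1],1); print('side y=a x+b',f2,np.degrees(np.arctan(f2[0])))
a=-np.arctan(f[0]); X=np.array([np.cos(a),np.sin(a)]);Y=np.array([-np.sin(a),np.cos(a)])
# corner
x=(f[0]*f2[1]+f[1])/(1-f[0]*f2[0]); y=f2[0]*x+f2[1]; c=np.array([x,y]); print('corner',c)
o=c-.065*X-.1*Y; print('origin',o)
se=o+.087*X+.061*Y; print('slot_end',se)
for c in cen[1:]:
    q=ray(m,c[0]+322,c[1]+138,.137)[:2]-se; print('pin in slot frame',q@X,q@Y)
q=ray(m,334.6,149.6,.137)[:2]-se; print('pin in slot frame',q@X,q@Y)
E
```

```text
n 296
[[  0   0  24  20 328]
 [  0   0  26  24 206]
 [  8   7  11  11  90]] [[332.90853659 145.66768293]
 [336.87378641 155.52427184]
 [334.86666667 149.67777778]]
[0.56596198 0.28132687 0.137     ]
[0.57414758 0.28604466 0.137     ]
[0.56923234 0.28353584 0.137     ]
front x = a*y+b [-0.1100593   0.57866231] yaw deg 6.280655395501385 0.0002841131840405405
side y=a x+b [0.10999302 0.23586952] 6.276903347827453
corner [0.54609183 0.29593581]
origin [0.49242183 0.1894251 ]
slot_end [0.57222633 0.25957666]
pin in slot frame 0.004805282164057031 0.026098949657316725
pin in slot frame -0.00035491802737647703 0.02414290824627131
pin in slot frame -0.0004180936878210003 0.02390595688103854
```

```bash
python3 - <<'E'
from plan import *
p,d,m=load('t1'); print(ray(m,371,194.5,.165), ray(m,372.5,207.5,.12))
plan([0.45,-0.21,0.28],down(13.5))
E
```

```text
[ 0.43945974 -0.2103472   0.165     ] [ 0.39991843 -0.2203144   0.12      ]
-3.86 -1.75 -0.02 0 -0 -0.009; -3.85 -1.79 -0.02 0 -0 -0.009; -3.83 -1.82 -0.02 0 -0 -0.009; -3.82 -1.86 -0.02 0 -0 -0.009; -3.8 -1.89 -0.02 0 -0 -0.009; -3.78 -1.92 -0.02 0 -0 -0.009; -3.77 -1.96 -0.02 0 -0 -0.009; -3.75 -1.99 -0.02 0 -0 -0.009; -3.73 -2.03 -0.03 0 -0 -0.009; -3.71 -2.06 -0.02 0 -0 -0.009
-3.69 -2.09 -0.03 0 -0 -0.009; -3.67 -2.13 -0.02 0 -0 -0.009
```

```bash
python3 -m inch '-3.9 -1.8 0 0 0 -0.01; -3.9 -1.8 0 0 0 -0.01; -3.8 -1.8 0 0 0 -0.01; -3.8 -1.9 0 0 0 -0.01; -3.8 -1.9 0 0 0 -0.01; -3.8 -1.9 0 0 0 -0.01; -3.8 -2 0 0 0 -0.01; -3.8 -2 0 0 0 -0.01; -3.7 -2 0 0 0 -0.01; -3.7 -2.1 0 0 0 -0.01'
python3 -m inch '-3.2 -2.1 0 0 0 -0.01; -2 -2 0 0 0 0; 0 0 0 0 0 0'
python3 - <<'E'
from h import *
st();cap('wrist','w2')
E
```

```text
time: 3.55
tcp_pos: [0.4595, -0.1457, 0.2818]
tcp_rot: [[-0.214, 0.977, 0.01], [0.977, 0.214, 0.0], [-0.002, 0.009, -1.0]]
ft_force: [0.4, -1.4, 0.1]
opening: 1.002
time: 3.85
tcp_pos: [0.4242, -0.2121, 0.2831]
tcp_rot: [[-0.213, 0.977, 0.012], [0.977, 0.213, -0.003], [-0.006, 0.011, -1.0]]
ft_force: [1.1, 0.4, -0.5]
opening: 0.998
t 3.85 p [ 0.4242 -0.2121  0.2831] F [ 1.13  0.42 -0.53] M [ 0.02  0.   -0.01] op 0.998
[[-0.213, 0.977, 0.012], [0.977, 0.213, -0.003], [-0.006, 0.011, -1.0]] q [-0.629 -0.083  1.575  0.004  1.638 -2.414]
```

View pics/w2.png

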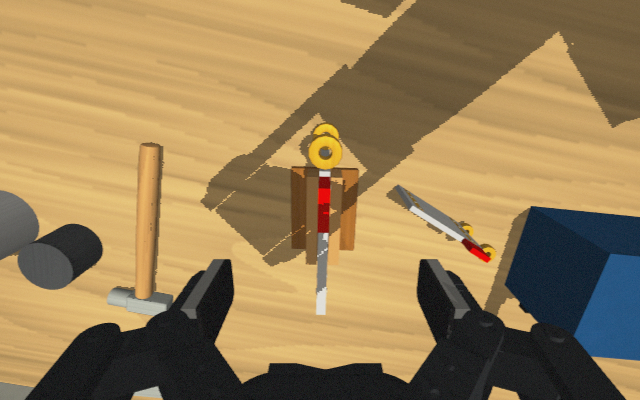

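```bash
python3 - <<'E'
from plan import *
p,d,m=load('w2'); w=cloud(d,m)
hsv=cv2.cvtColor(p,cv2.COLOR_RGB2HSV)
red=((hsv[...,0]<8)|(hsv[...,0]>172))&(hsv[...,1]>150)
red[:, :300]=0;red[:,350:]=0
yel=(hsv[...,0]>18)&(hsv[...,0]<30)&(hsv[...,1]>190)
ys,xs=np.nonzero(red&(w[...,2]>.165)); q=np.stack([xs,ys],1); W=np.array([ray(m,u,v,.173) for u,v in q]); 
(c,s,a)=cv2.minAreaRect(W[:,:2].astype(np.float32)); print('tab',c,s,a, W.mean(0), xs.min(),xs.max(),ys.min(),ys.max())
# plate top end
mk=(w[...,2]>.125)&(w[...,2]<.15); mk[:,:305]=0;mk[:,345:]=0;mk[:225]=0;mk[330:]=0
L=[]
for v in range(235,312,2):
    xx=np.nonzero(mk[v])[0]
    if len(xx): L.append(ray(m,(xx.min()+xx.max())/2,v,.137))
L=np.array(L); f=np.polyfit(L[:,0],L[:,1],1); print('plate line yaw',np.degrees(np.arctan(f[0])),f, 'end',L[-1])
# knuckle ring upper: z>.12 around
mk=(w[...,2]>.122)&(w[...,2]<.145);mk[:,:300]=0;mk[:,350:]=0;mk[:125]=0;mk[170:]=0
ys,xs=np.nonzero(mk); W=np.array([ray(m,u,v,.133) for u,v in zip(xs,ys)]); print('kn',cv2.minEnclosingCircle(W[:,:2].astype(np.float32)), 'col',xs.min(),xs.max(),ys.min(),ys.max())
b=cv2.resize(p[115:325,290:360],None,fx=2.8,fy=2.8,interpolation=cv2.INTER_NEAREST);cv2.imwrite('pics/c5.png',b[:,:,::-1])
E
```

```text
tab (0.4397662281990051, -0.2114575207233429) (0.04135136678814888, 0.00911380723118782) 11.865981101989746 [ 0.43913736 -0.21180951  0.173     ] 318 329 186 232
plate line yaw 10.697470035338215 [ 0.18890623 -0.2952256 ] end [ 0.56906751 -0.18770598  0.137     ]
kn ((0.40027591586112976, -0.21981917321681976), 0.016549641266465187) col 308 341 134 169
```

View pics/c5.png

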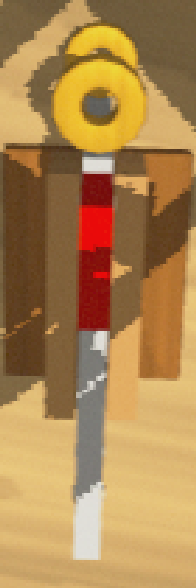

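```bash
python3 - <<'E'
from plan import *
plan([0.441,-0.2115,0.19],down(11),smax=.04)
print()
E
```

```text
-0.11 0.49 3.11 0.004 0.002 0.008; -0.11 0.5 3.11 0.004 0.002 0.008; -0.12 0.51 3.12 0.004 0.002 0.008
```

```bash
python3 -m inch '-0.1 0.5 3.1 0.004 0.002 0.008; -0.1 0.5 3.1 0.004 0.002 0.008; -0.1 0.5 3.1 0.004 0.002 0.008; 0 0 0 0 0 0' 0.0 
python3 - <<'E'
from plan import *
st();p,d,m=cap('wrist','w3');plan([0.441,-0.2115,0.145],down(11),smax=.03)
E
```

```text
time: 4.3
tcp_pos: [0.4407, -0.2094, 0.1905]
tcp_rot: [[-0.183, 0.983, 0.005], [0.983, 0.183, -0.003], [-0.004, 0.004, -1.0]]
ft_force: [-0.0, 0.1, 0.5]
opening: 0.502
t 4.3 p [ 0.4407 -0.2094  0.1905] F [-0.04  0.13  0.53] M [-0.03 -0.01 -0.02] op 0.502
[[-0.183, 0.983, 0.005], [0.983, 0.183, -0.003], [-0.004, 0.004, -1.0]] q [-0.602 -0.018  1.699  0.     1.455 -2.357]
-0.07 -0.04 2.4 0.003 0.003 -0.004; -0.07 -0.03 2.4 0.003 0.003 -0.004
```

View pics/w3.png

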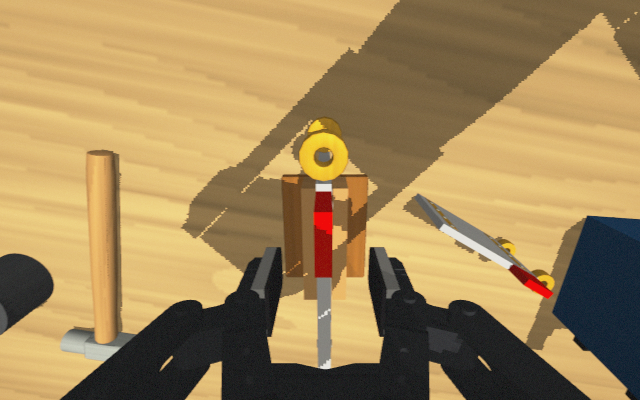

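```bash
python3 - <<'E'
from plan import *
s=r.observe();p,d,m=load('w3')
w=cloud(d,m); hsv=cv2.cvtColor(p,cv2.COLOR_RGB2HSV)
red=((hsv[...,0]<8)|(hsv[...,0]>172))&(hsv[...,1]>150)&(w[...,2]>.165); red[:,:300]=0;red[:,350:]=0
ys,xs=np.nonzero(red); W=np.array([ray(m,u,v,.173) for u,v in zip(xs,ys)]); L=(W-s['tcp_pos'])@np.array(s['tcp_rot'])
(c,sz,a)=cv2.minAreaRect(L[:,:2].astype(np.float32)); print(c,sz,a,L[:,1].min(),L[:,1].max())
mk=(w[...,2]>.122)&(w[...,2]<.145);mk[:,:290]=0;mk[:,360:]=0;mk[:125]=0;mk[180:]=0
ys,xs=np.nonzero(mk); W=np.array([ray(m,u,v,.133) for u,v in zip(xs,ys)]);L=(W-s['tcp_pos'])@np.array(s['tcp_rot']);print('kn',cv2.minEnclosingCircle(L[:,:2].astype(np.float32)))
E
```

```text
(-0.0017268643714487553, -0.0023575015366077423) (0.041930731385946274, 0.009573586285114288) 89.67740631103516 -0.023306322779393897 0.018595950740258476
kn ((-0.0015197901520878077, -0.042738333344459534), 0.016190340742468834)
```

```bash
python3 -m inch '-0.1 -0.1 2.3 0.003 0.003 0; -0.07 -0.1 2.3 0 0 0; 0 0 0 0 0 0'; python3 -m inch '0 0 0 0 0 0; 0 0 0 0 0 0; 0 0 0 0 0 0; 0 0 0 0 0 0; 0 0 0 0 0 0; 0 0 0 0 0 0; 0 0 0 0 0 0' -1 100
python3 - <<'E'
from h import *
st();cap('wrist','w4')
E
```

```text
time: 4.65
tcp_pos: [0.4413, -0.2119, 0.1524]
tcp_rot: [[-0.185, 0.983, 0.01], [0.983, 0.185, -0.006], [-0.008, 0.009, -1.0]]
ft_force: [-0.5, -0.8, 0.2]
opening: 0.499
time: 5.35
tcp_pos: [0.4426, -0.2123, 0.159]
tcp_rot: [[-0.185, 0.983, 0.015], [0.983, 0.185, -0.01], [-0.012, 0.013, -1.0]]
ft_force: [0.2, 0.0, -3.3]
opening: 0.088
t 5.35 p [ 0.4426 -0.2123  0.159 ] F [ 0.25  0.   -3.32] M [0.   0.17 0.02] op 0.088
[[-0.185, 0.983, 0.015], [0.983, 0.185, -0.01], [-0.012, 0.013, -1.0]] q [-6.050e-01 -1.000e-03  1.748e+00  1.000e-03  1.377e+00 -2.362e+00]
```

View pics/w4.png

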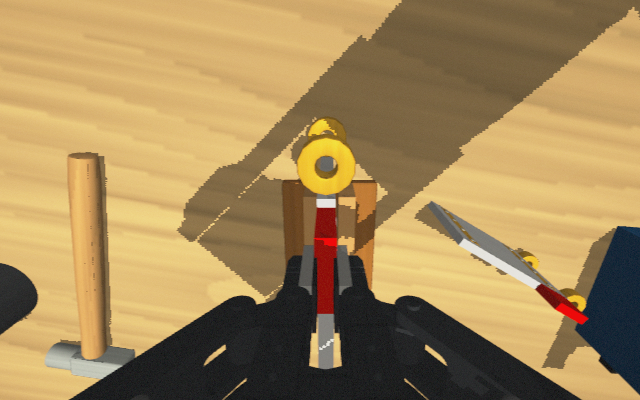

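```bash
python3 -m inch '0 0 0 0 0 0; 0 0 0 0 0 0; 0 0 0 0 0 0' -0.4; python3 -m inch '0 0 0.8 0 0 0; 0 0 0.8 0.013 0.012 0; 0 0 0.05 0 0 0'
python3 - <<'E'
from plan import *
st();p,d,m=cap('wrist','w5')
s=r.observe()
plan([s['tcp_pos'][0],s['tcp_pos'][1],.144],down(10.7),n=1)
w=cloud(d,m); mk=(w[...,2]>.11)&(w[...,2]<.2);mk[:,:290]=0;mk[:,360:]=0;mk[:125]=0;mk[195:]=0
ys,xs=np.nonzero(mk); print('ring top z',np.median(w[mk][:,2]))
E
```

```text
time: 5.7
tcp_pos: [0.4429, -0.2125, 0.1595]
tcp_rot: [[-0.185, 0.983, 0.017], [0.983, 0.185, -0.01], [-0.013, 0.014, -1.0]]
ft_force: [0.8, 0.2, 0.7]
opening: 0.301
time: 6.0
tcp_pos: [0.4433, -0.2128, 0.1419]
tcp_rot: [[-0.185, 0.983, 0.001], [0.983, 0.185, -0.001], [-0.001, 0.001, -1.0]]
ft_force: [0.3, -0.5, 0.7]
opening: 0.3
t 6.0 p [ 0.4433 -0.2128  0.1419] F [ 0.35 -0.47  0.73] M [-0.02 -0.01 -0.04] op 0.3
[[-0.185, 0.983, 0.001], [0.983, 0.185, -0.001], [-0.001, 0.001, -1.0]] q [-0.604  0.025  1.757 -0.     1.358 -2.361]
-0 0 -0.18 0.001 0.001 -0.001
ring top z 0.13186480211700405
```

```bash
python3 -m inch '0 0 0 0 0 0; 0 0 0 0 0 0; 0 0 0 0 0 0; 0 0 0 0 0 0; 0 0 0 0 0 0' -1 110
python3 - <<'E'
from h import *
st()
E
```

```text
time: 6.55
tcp_pos: [0.4434, -0.2128, 0.1423]
tcp_rot: [[-0.185, 0.983, 0.001], [0.983, 0.185, -0.001], [-0.001, 0.001, -1.0]]
ft_force: [-0.6, 0.6, -1.2]
opening: 0.096
t 6.55 p [ 0.4434 -0.2128  0.1423] F [-0.58  0.59 -1.16] M [-0.03  0.03  0.  ] op 0.096
[[-0.185, 0.983, 0.001], [0.983, 0.185, -0.001], [-0.001, 0.001, -1.0]] q [-0.604  0.024  1.757 -0.     1.359 -2.361]
```

Gripped; lift slowly, then check sag.

```bash
python3 -m inch '0 0 -0.5 0 0 0; 0 0 -1 0 0 0; 0 0 -1 0 0 0; 0 0 -1.5 0 0 0; 0 0 -1.5 0 0 0; 0 0 -1.5 0 0 0; 0 0 -0.8 0 0 0; 0 0 -0.2 0 0 0; 0 0 0 0 0 0; 0 0 0 0 0 0'
python3 - <<'E'
from h import *
st();cap('wrist','w6');cap('side','s6')
E
```

```text
time: 7.55
tcp_pos: [0.4428, -0.2124, 0.2292]
tcp_rot: [[-0.185, 0.983, 0.001], [0.983, 0.185, -0.001], [-0.002, 0.001, -1.0]]
ft_force: [0.0, 0.8, -4.4]
opening: 0.099
t 7.55 p [ 0.4428 -0.2124  0.2292] F [ 0.01  0.79 -4.41] M [ 0.06  0.14 -0.03] op 0.099
[[-0.185, 0.983, 0.001], [0.983, 0.185, -0.001], [-0.002, 0.001, -1.0]] q [-0.604 -0.026  1.629 -0.     1.537 -2.361]
```

View pics/w6.png

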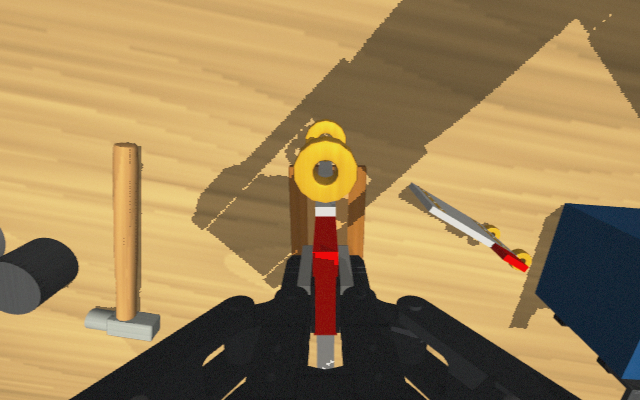

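View pics/s6.png

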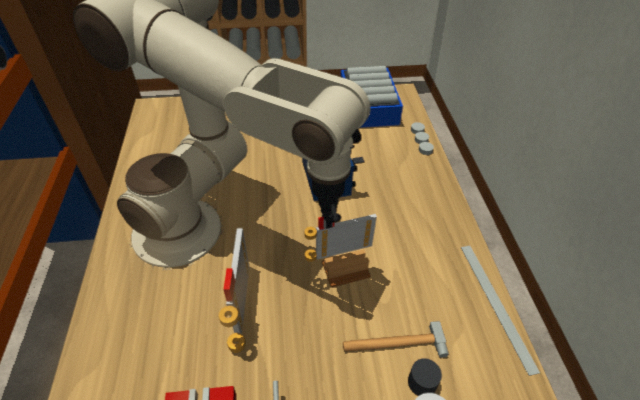

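```bash
cat > kn.py <<'E'
from plan import *
from scipy.optimize import least_squares
def kn(f,s,show=True):
    p,d,m=load(f); w=cloud(d,m); T=np.array(s['tcp_rot']);o=np.array(s['tcp_pos'])
    L=(w-o)@T
    hsv=cv2.cvtColor(p,cv2.COLOR_RGB2HSV)
    yel=(hsv[...,0]>17)&(hsv[...,0]<32)&(hsv[...,1]>150)
    up=yel&(abs(L[...,2]-.009)<.02)&(abs(L[...,0])<.04)&(L[...,1]<-.015)&(L[...,1]>-.08)
    ys,xs=np.nonzero(up); zt=np.median(L[up][:,2]); 
    print('upper ring z med/p20',zt,np.percentile(L[up][:,2],[5,20,80]), 'px',xs.min(),xs.max(),ys.min(),ys.max())
    K=(w*0)
    q=np.array([(ray(m,u,v,o[2]-.009)-o)@T for u,v in zip(xs,ys)])
    c,rad=cv2.minEnclosingCircle(q[:,:2].astype(np.float32)); print('up ring c',c,rad)
    lo=yel&(abs(L[...,2]-.105)<.025)&(abs(L[...,0])<.04)&(L[...,1]<-.015)&(L[...,1]>-.09)
    ys,xs=np.nonzero(lo); print('lower n',len(xs),'z',np.percentile(L[lo][:,2],[5,20,50]),'px',xs.min(),xs.max(),ys.min(),ys.max())
    q=np.array([(ray(m,u,v,o[2]-.104)-o)@T for u,v in zip(xs,ys)]); 
    print('lower x mid',(q[:,0].min()+q[:,0].max())/2,'ymin',q[:,1].min(),'=> centre y',q[:,1].min()+.016)
E
python3 - <<'E'
from kn import *
s=r.observe(); kn('w6',s)
b=cv2.resize(load('w6')[0][110:220,280:370],None,fx=6,fy=6,interpolation=cv2.INTER_NEAREST);cv2.imwrite('pics/c6.png',b[:500,:,::-1])
E
```

```text
upper ring z med/p20 0.010075695268602134 [0.00892866 0.00947091 0.01087435] px 293 356 136 202
up ring c (-0.0011096758535131812, -0.044836610555648804) 0.016349293291568756
lower n 586 z [0.10379926 0.10437865 0.10501178] px 305 345 119 160
lower x mid -0.0008041522731782203 ymin -0.060228374144464525 => centre y -0.044228374144464525
```

View pics/c6.png

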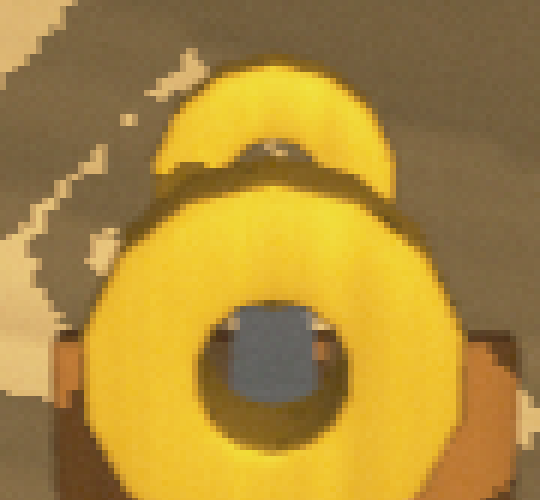

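```bash
python3 - <<'E'
from plan import *
R=down(6.3); t=np.array([.5692,.2835,0])-R@np.array([-.0011,-.0448,0]); print('home tcp xy',t)
plan([0.70,-0.03,0.235],down(8),smax=.03)
E
```

```text
home tcp xy [0.61360874 0.28950945 0.        ]
1.2 2.61 -0.05 0 0 0.004; 1.21 2.6 -0.05 0 0 0.004; 1.22 2.59 -0.05 0 0 0.004; 1.23 2.59 -0.05 0 0 0.004; 1.24 2.59 -0.06 0 0 0.004; 1.25 2.58 -0.05 0 0 0.004; 1.26 2.58 -0.06 0 0 0.004; 1.26 2.57 -0.05 0 0 0.004; 1.28 2.56 -0.06 0 0 0.004; 1.29 2.56 -0.05 0 0 0.004
1.29 2.56 -0.06 0 0 0.004
```

```bash
python3 -m inch '0.6 1.3 -0.1 0 0 0; 1.2 2.6 -0.1 0 0 0.005; 1.2 2.6 -0.1 0 0 0.005; 1.2 2.6 -0.1 0 0 0.005; 1.2 2.6 -0.1 0 0 0.005; 1.2 2.6 -0.1 0 0 0.005; 1.3 2.6 0 0 0 0.005; 1.3 2.6 0 0 0 0.005; 1.3 2.6 0 0 0 0.005; 1.3 2.6 0 0 0 0.005'
python3 - <<'E'
from plan import *
st();plan([0.70,0.29,0.20],down(6.3),smax=.03)
E
```

```text
time: 8.65
tcp_pos: [0.6766, -0.0448, 0.23]
tcp_rot: [[-0.136, 0.991, -0.004], [0.991, 0.136, 0.002], [0.002, -0.004, -1.0]]
ft_force: [0.4, -0.9, -4.2]
opening: 0.099
t 8.65 p [ 0.6766 -0.0448  0.23  ] F [ 0.36 -0.89 -4.15] M [ 0.    0.13 -0.04] op 0.099
[[-0.136, 0.991, -0.004], [0.991, 0.136, 0.002], [0.002, -0.004, -1.0]] q [-1.800e-01  3.720e-01  1.164e+00  1.000e-03  1.610e+00 -1.887e+00]
2.74 0.57 0.25 -0 -0 0.002; 2.74 0.57 0.25 -0 -0 0.002; 2.74 0.56 0.25 -0 -0 0.002; 2.74 0.56 0.25 -0 -0 0.002; 2.74 0.55 0.26 -0 -0 0.002; 2.74 0.55 0.25 -0 -0 0.002; 2.74 0.54 0.26 -0 -0 0.002; 2.75 0.53 0.25 -0 -0 0.002; 2.75 0.53 0.26 -0 -0 0.002; 2.75 0.52 0.25 -0 -0 0.002
2.75 0.52 0.26 -0 -0 0.002; 2.74 0.51 0.25 -0 -0 0.002
```

```bash
python3 -m inch '2.7 0.7 0.2 0 0 0.002; 2.7 0.7 0.2 0 0 0.002; 2.7 0.6 0.2 0 0 0.002; 2.7 0.6 0.2 0 0 0.002; 2.7 0.6 0.2 0 0 0.002; 2.7 0.6 0.2 0 0 0.002; 2.7 0.5 0.2 0 0 0.002; 2.7 0.5 0.2 0 0 0.002; 2.7 0.5 0.2 0 0 0.002; 2.7 0.4 0.2 0 0 0.002'
python3 - <<'E'
from plan import *
st();plan([0.68,0.2953,0.18],down(6.3),smax=.02)
E
```

```text
time: 9.65
tcp_pos: [0.7022, 0.2498, 0.199]
tcp_rot: [[-0.115, 0.993, -0.016], [0.993, 0.115, 0.003], [0.005, -0.015, -1.0]]
ft_force: [0.3, 0.5, -4.0]
opening: 0.097
t 9.65 p [0.7022 0.2498 0.199 ] F [ 0.35  0.54 -3.98] M [-0.04  0.1   0.05] op 0.097
[[-0.115, 0.993, -0.016], [0.993, 0.115, 0.003], [0.005, -0.015, -1.0]] q [ 0.236  0.536  0.994  0.007  1.627 -1.45 ]
1.59 -0.55 0.65 -0.005 -0.002 0.002; 1.59 -0.56 0.64 -0.005 -0.002 0.002; 1.58 -0.56 0.64 -0.005 -0.002 0.002
```

```bash
python3 -m inch '1.6 -0.6 0.6 -0.005 -0.002 0.002; 1.3 -0.6 0.6 -0.005 -0.002 0.002; 0.8 -0.6 0.6 -0.005 -0.002 0; 0 0 0 0 0 0; 0 0 0 0 0 0'
python3 - <<'E'
from kn import *
s=st();cap('wrist','w7');kn('w7',s);plan([0.66,0.2943,0.1715],down(6.3),smax=.02)
E
```

```text
time: 10.15
tcp_pos: [0.6764, 0.2907, 0.1764]
tcp_rot: [[-0.115, 0.993, -0.003], [0.993, 0.115, -0.002], [-0.002, -0.004, -1.0]]
ft_force: [-0.0, -0.3, -4.2]
opening: 0.096
t 10.15 p [0.6764 0.2907 0.1764] F [-0.04 -0.33 -4.16] M [-0.03  0.09 -0.  ] op 0.096
[[-0.115, 0.993, -0.003], [0.993, 0.115, -0.002], [-0.002, -0.004, -1.0]] q [ 3.020e-01  5.140e-01  1.070e+00 -1.000e-03  1.561e+00 -1.384e+00]
upper ring z med/p20 0.010246043665958824 [0.00910141 0.00966033 0.01104046] px 294 356 136 202
up ring c (-0.0009355234797112644, -0.04480380564928055) 0.016308719292283058
lower n 576 z [0.10396591 0.10450461 0.10518571] px 306 345 119 160
lower x mid -0.0003921572913717468 ymin -0.06019258582392586 => centre y -0.04419258582392586
0.56 -1.59 0.49 -0.004 0.002 0.005
```

View pics/w7.png

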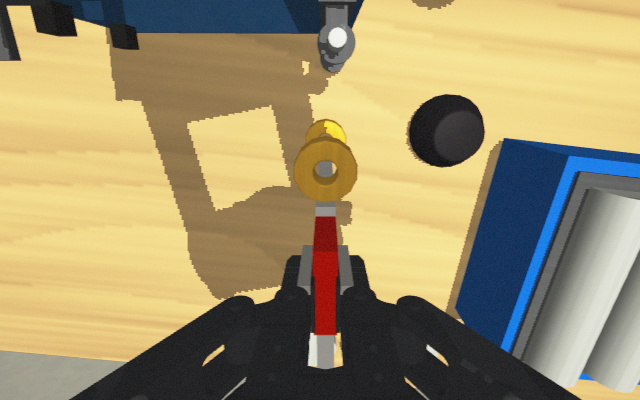

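```bash
cat >> kn.py <<'E'
def pin(f,s,u0,v0,h=14,thr=480):
    p,d,m=load(f); g=p.astype(int).sum(2)
    y0=max(0,v0-h); msk=np.zeros(g.shape,np.uint8); msk[y0:v0+h,u0-h:u0+h]=(g[y0:v0+h,u0-h:u0+h]>thr)&(abs(p[y0:v0+h,u0-h:u0+h,0].astype(int)-p[y0:v0+h,u0-h:u0+h,2])<40)
    n,l,stt,cen=cv2.connectedComponentsWithStats(msk); k=1+np.argmax(stt[1:,4]); c=cen[k]
    W=ray(m,c[0],c[1],.137); L=(W-s['tcp_pos'])@np.array(s['tcp_rot']); print('pin px',c,stt[k],'world',W,'tool',L); return W,L
E
python3 - <<'E'
from kn import *
s=r.observe(); pin('w7',s,337,38)
E
```

```text
pin px [337.13245033  36.94370861] [328  27  19  21 302] world [0.56964251 0.28364488 0.137     ] tool [ 0.00544208 -0.10679399  0.03978988]
```

```bash
python3 -m inch '0.3 -1 0.1 0 0 0.005; 0.3 -2 0.1 0 0 0; 0 -1.6 0.1 0 0 0; 0 -0.6 0 0 0 0; 0 0 0 0 0 0; 0 0 0 0 0 0'
python3 - <<'E'
from kn import *
s=st();cap('wrist','w8');kn('w8',s)
E
```

```text
time: 10.8
tcp_pos: [0.626, 0.2857, 0.1758]
tcp_rot: [[-0.103, 0.995, 0.001], [0.995, 0.103, -0.002], [-0.002, 0.0, -1.0]]
ft_force: [0.1, 0.3, -4.4]
opening: 0.101
t 10.8 p [0.626  0.2857 0.1758] F [ 0.11  0.32 -4.43] M [0.03 0.11 0.03] op 0.101
[[-0.103, 0.995, 0.001], [0.995, 0.103, -0.002], [-0.002, 0.0, -1.0]] q [ 0.317  0.408  1.223 -0.002  1.51  -1.356]
upper ring z med/p20 0.010246065623248583 [0.00909255 0.00964189 0.01100458] px 294 356 136 202
up ring c (-0.0012082846369594336, -0.04482949525117874) 0.016304204240441322
lower n 132 z [0.10407681 0.1046433  0.10524189] px 305 326 121 160
lower x mid -0.007960811959214721 ymin -0.05874770903665861 => centre y -0.04274770903665861
```

View pics/w8.png

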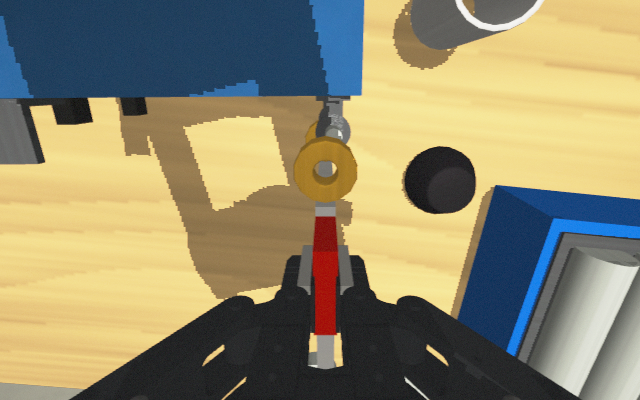

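```bash
python3 -m inch '0.4 -0.5 0 0 0 0; 0.1 -0.6 0 0 0 0; 0 0 0 0 0 0; 0 0 0 0 0 0'
python3 - <<'E'
from kn import *
s=st();p,d,m=cap('wrist','w9')
b=cv2.resize(p[110:220,280:370],None,fx=6,fy=6,interpolation=cv2.INTER_NEAREST);cv2.imwrite('pics/c9.png',b[:590,:,::-1])
L=(np.array([.5696,.2836,.137])-s['tcp_pos'])@s['tcp_rot'];print(L)
E
```

```text
time: 11.25
tcp_pos: [0.6148, 0.2898, 0.1753]
tcp_rot: [[-0.102, 0.995, 0.0], [0.995, 0.102, -0.002], [-0.002, 0.0, -1.0]]
ft_force: [-0.0, 1.4, -4.3]
opening: 0.098
t 11.25 p [0.6148 0.2898 0.1753] F [-0.02  1.39 -4.29] M [-0.04  0.11 -0.02] op 0.098
[[-0.102, 0.995, 0.0], [0.995, 0.102, -0.002], [-0.002, 0.0, -1.0]] q [ 0.328  0.391  1.248 -0.002  1.503 -1.345]
[-0.00149312 -0.04559803  0.03832451]
```

View pics/c9.png

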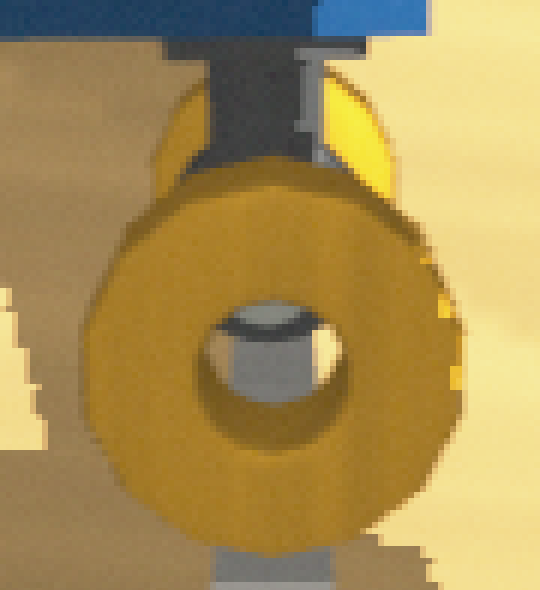

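```bash
python3 - <<'E'
from kn import *
s=r.observe();p,d,m=load('w9')
for v in (163.5,164.2,165): print(v,(ray(m,325.3,v,.137)-s['tcp_pos'])@s['tcp_rot'])
# hole at top face z: 
zt=s['tcp_pos'][2]-.0095
for v in (110+300/6-.5,110+455/6-.5): print('hole',(ray(m,325.3,v,zt)-s['tcp_pos'])@s['tcp_rot'])
print(p[155:180,325].tolist()); print(np.round(d[155:180,325],3))
E
```

```text
163.5 [-0.00066236 -0.04138384  0.0383508 ]
164.2 [-0.00066219 -0.04097709  0.03835084]
165 [-0.00066199 -0.04051154  0.03835088]
hole [-0.00070219 -0.04987642  0.0094969 ]
hole [-0.00069679 -0.03704754  0.00949806]
[[161, 121, 38], [162, 119, 37], [160, 120, 36], [159, 119, 41], [148, 110, 43], [125, 118, 98], [134, 134, 126], [134, 136, 127], [130, 131, 123], [86, 87, 83], [65, 64, 66], [66, 66, 65], [115, 115, 110], [119, 118, 116], [120, 119, 115], [120, 119, 115], [117, 116, 112], [119, 116, 113], [117, 118, 113], [122, 121, 116], [122, 121, 117], [120, 119, 113], [124, 106, 71], [128, 97, 36], [127, 97, 36]]
[0.154 0.154 0.154 0.153 0.155 0.185 0.184 0.185 0.184 0.205 0.206 0.206
 0.235 0.231 0.23  0.227 0.225 0.221 0.22  0.216 0.214 0.211 0.171 0.169
 0.167]
```

```bash
python3 -m inch '0 -0.2 0 0 0 0; 0 0 0.2 0 0 0; 0 0 0 0 0 0; 0 0 0 0 0 0'
python3 - <<'E'
from kn import *
s=st();p,d,m=cap('wrist','w10')
b=cv2.resize(p[110:220,280:370],None,fx=6,fy=6,interpolation=cv2.INTER_NEAREST);cv2.imwrite('pics/c10.png',b[:590,:,::-1])
print(p[155:180,325].tolist()); print(np.round(d[155:180,325],3))
print(np.round(d[161,312:340],3))
E
```

```text
time: 11.7
tcp_pos: [0.6128, 0.2896, 0.1731]
tcp_rot: [[-0.102, 0.995, 0.0], [0.995, 0.102, -0.002], [-0.002, 0.0, -1.0]]
ft_force: [0.2, -0.4, -4.0]
opening: 0.096
t 11.7 p [0.6128 0.2896 0.1731] F [ 0.19 -0.44 -4.01] M [ 0.04  0.15 -0.02] op 0.096
[[-0.102, 0.995, 0.0], [0.995, 0.102, -0.002], [-0.002, 0.0, -1.0]] q [ 0.329  0.388  1.257 -0.002  1.497 -1.344]
[[163, 124, 40], [163, 120, 39], [160, 120, 40], [159, 118, 41], [148, 113, 45], [122, 116, 94], [131, 134, 126], [131, 135, 125], [132, 134, 126], [134, 135, 126], [133, 133, 124], [132, 135, 125], [134, 137, 127], [112, 116, 108], [61, 62, 63], [68, 67, 68], [119, 117, 112], [118, 116, 114], [115, 115, 112], [121, 121, 115], [123, 121, 118], [120, 118, 114], [124, 104, 68], [126, 95, 37], [127, 96, 35]]
[0.152 0.153 0.154 0.155 0.154 0.182 0.181 0.182 0.183 0.183 0.183 0.183
 0.183 0.183 0.204 0.204 0.225 0.222 0.22  0.215 0.214 0.211 0.172 0.171
 0.168]
[0.154 0.153 0.155 0.155 0.154 0.156 0.155 0.156 0.182 0.182 0.182 0.183
 0.182 0.181 0.182 0.182 0.182 0.183 0.183 0.155 0.155 0.156 0.154 0.154
 0.155 0.155 0.154 0.154]
```

View pics/c10.png

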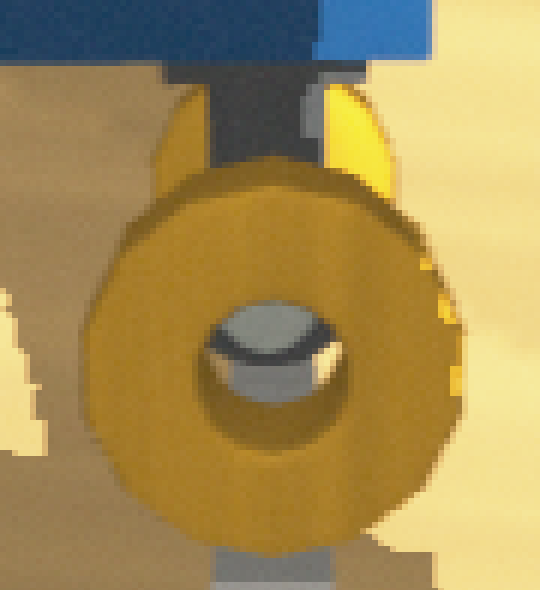

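```bash
python3 - <<'E'
from kn import *
s=r.observe();p,d,m=load('w10')
print((ray(m,325.3,168.2,.137)-s['tcp_pos'])@s['tcp_rot'])
zt=s['tcp_pos'][2]-.0095
for v in (110+185/6-.5,110+555/6-.5): print('ring',(ray(m,325.3,v,zt)-s['tcp_pos'])@s['tcp_rot'])
for u in (280+82/6-.5,280+462/6-.5): print('ringx',(ray(m,u,171,zt)-s['tcp_pos'])@s['tcp_rot'])
# pin lateral: rim circle fit
E
```

```text
[-0.00065957 -0.03918183  0.03603713]
ring [-0.00070169 -0.05895298  0.00950318]
ring [-0.00068795 -0.02837817  0.00950226]
ringx [-0.01617673 -0.04421871  0.00953467]
ringx [ 0.01433131 -0.04423591  0.00947174]
```

```bash
python3 -m inch '0 -0.03 0.3 0 0 0; 0 0 0.3 0 0 0; 0 0 0.2 0 0 0; 0 0 0 0 0 0; 0 0 0 0 0 0'
python3 - <<'E'
from kn import *
s=st();p,d,m=cap('wrist','w11')
b=cv2.resize(p[110:220,280:370],None,fx=6,fy=6,interpolation=cv2.INTER_NEAREST);cv2.imwrite('pics/c11.png',b[:590,:,::-1])
E
```

```text
time: 12.25
tcp_pos: [0.6125, 0.2894, 0.1639]
tcp_rot: [[-0.102, 0.995, -0.0], [0.995, 0.102, -0.002], [-0.002, -0.0, -1.0]]
ft_force: [-0.0, -0.7, -4.2]
opening: 0.097
t 12.25 p [0.6125 0.2894 0.1639] F [-0.04 -0.66 -4.2 ] M [-0.01  0.15 -0.03] op 0.097
[[-0.102, 0.995, -0.0], [0.995, 0.102, -0.002], [-0.002, -0.0, -1.0]] q [ 0.329  0.392  1.27  -0.002  1.481 -1.344]
```

View pics/c11.png

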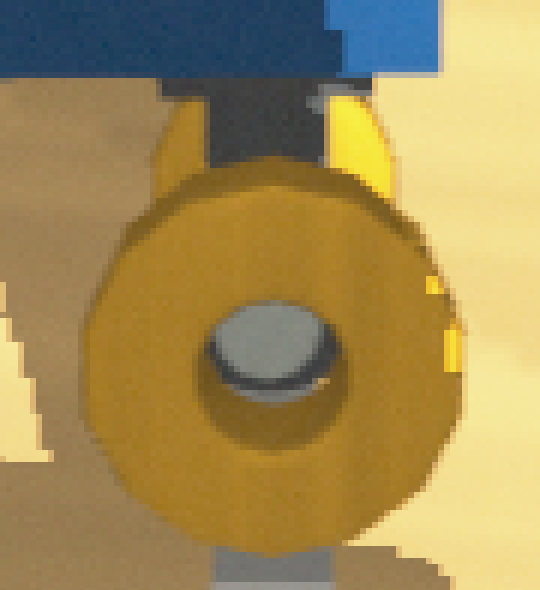

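```bash
python3 -m inch '-0.03 -0.07 0 0 0 0; 0 0 0.1 0 0 0; 0 0 0.1 0 0 0; 0 0 0 0 0 0'
python3 - <<'E'
from kn import *
s=st();p,d,m=cap('wrist','w12')
b=cv2.resize(p[110:220,280:370],None,fx=6,fy=6,interpolation=cv2.INTER_NEAREST);cv2.imwrite('pics/c12.png',b[:590,:,::-1])
E
```

```text
time: 12.7
tcp_pos: [0.6118, 0.289, 0.162]
tcp_rot: [[-0.102, 0.995, 0.0], [0.995, 0.102, -0.002], [-0.002, -0.0, -1.0]]
ft_force: [0.1, 0.2, -4.3]
opening: 0.096
t 12.7 p [0.6118 0.289  0.162 ] F [ 0.07  0.23 -4.33] M [-0.04  0.18 -0.02] op 0.096
[[-0.102, 0.995, 0.0], [0.995, 0.102, -0.002], [-0.002, -0.0, -1.0]] q [ 0.329  0.391  1.275 -0.002  1.476 -1.344]
```

View pics/c12.png

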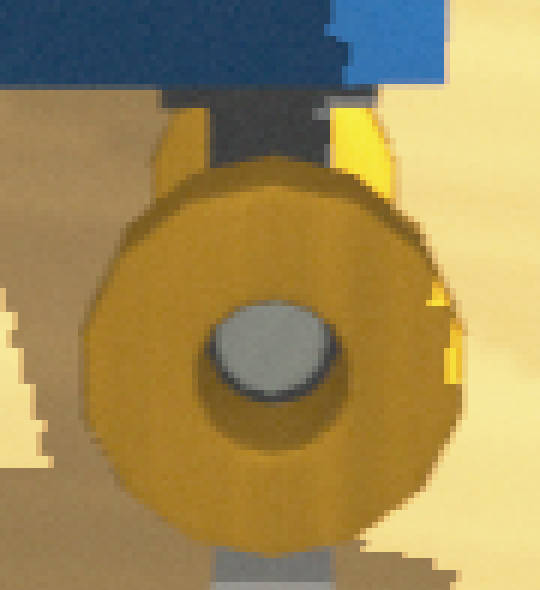

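```bash
python3 -m inch '-0.02 0 0.1 0 0 0; 0 0 0.1 0 0 0; 0 0 0 0 0 0'
python3 - <<'E'
from kn import *
s=st();p,d,m=cap('wrist','w13')
b=cv2.resize(p[110:220,280:370],None,fx=6,fy=6,interpolation=cv2.INTER_NEAREST);cv2.imwrite('pics/c13.png',b[:590,:,::-1])
E
```

```text
time: 13.05
tcp_pos: [0.6119, 0.2888, 0.16]
tcp_rot: [[-0.102, 0.995, 0.0], [0.995, 0.102, -0.002], [-0.002, 0.0, -1.0]]
ft_force: [0.5, -0.3, -4.3]
opening: 0.097
t 13.05 p [0.6119 0.2888 0.16  ] F [ 0.46 -0.25 -4.31] M [0.   0.11 0.01] op 0.097
[[-0.102, 0.995, 0.0], [0.995, 0.102, -0.002], [-0.002, 0.0, -1.0]] q [ 0.328  0.392  1.278 -0.002  1.472 -1.345]
```

View pics/c13.png

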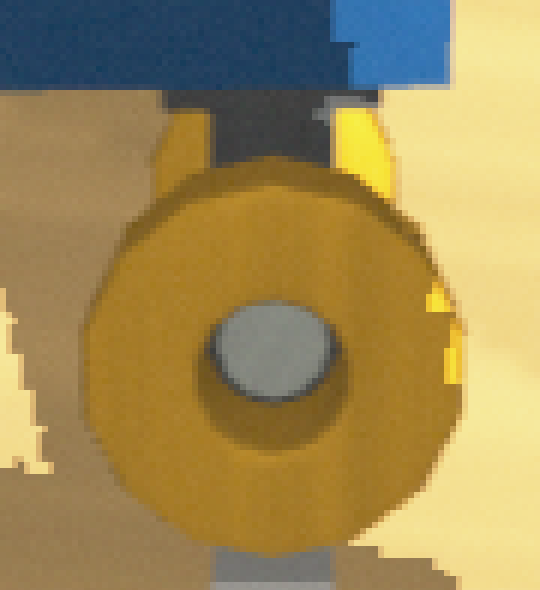

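```bash
python3 -m inch '0 0 0.12 0 0 0; 0 0 0.12 0 0 0; 0 0 0 0 0 0'
python3 - <<'E'
from kn import *
s=st();p,d,m=cap('wrist','w14')
b=cv2.resize(p[110:220,280:370],None,fx=6,fy=6,interpolation=cv2.INTER_NEAREST);cv2.imwrite('pics/c14.png',b[:590,:,::-1])
E
```

```text
time: 13.4
tcp_pos: [0.6119, 0.2888, 0.1575]
tcp_rot: [[-0.102, 0.995, 0.0], [0.995, 0.102, -0.002], [-0.002, 0.0, -1.0]]
ft_force: [0.0, -0.1, -4.3]
opening: 0.097
t 13.4 p [0.6119 0.2888 0.1575] F [ 0.04 -0.09 -4.32] M [ 0.01  0.15 -0.02] op 0.097
[[-0.102, 0.995, 0.0], [0.995, 0.102, -0.002], [-0.002, 0.0, -1.0]] q [ 0.328  0.393  1.281 -0.002  1.467 -1.345]
```

View pics/c14.png

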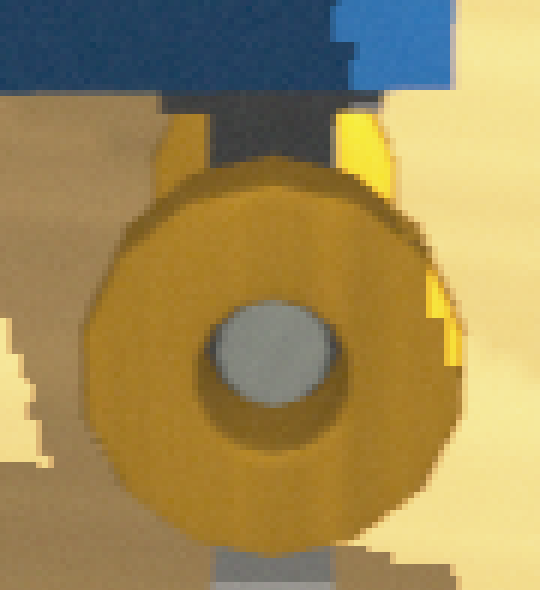

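```bash
python3 -m inch '0 0 0.15 0 0 0; 0 0 0.15 0 0 0; 0 0 0.1 0 0 0; 0 0 0 0 0 0'
python3 -m inch '0 0 0.12 0 0 0; 0 0 0.12 0 0 0; 0 0 0 0 0 0'
python3 - <<'E'
from kn import *
s=st();p,d,m=cap('wrist','w15')
b=cv2.resize(p[110:220,280:370],None,fx=6,fy=6,interpolation=cv2.INTER_NEAREST);cv2.imwrite('pics/c15.png',b[:590,:,::-1])
E
```

```text
time: 13.85
tcp_pos: [0.6119, 0.2888, 0.1532]
tcp_rot: [[-0.102, 0.995, 0.0], [0.995, 0.102, -0.002], [-0.002, 0.0, -1.0]]
ft_force: [-0.8, -0.4, -3.2]
opening: 0.097
time: 14.15
tcp_pos: [0.612, 0.2888, 0.1506]
tcp_rot: [[-0.102, 0.995, 0.001], [0.995, 0.102, -0.002], [-0.002, 0.0, -1.0]]
ft_force: [0.1, -0.8, -5.4]
opening: 0.101
t 14.15 p [0.612  0.2888 0.1506] F [ 0.13 -0.79 -5.39] M [0.05 0.14 0.01] op 0.101
[[-0.102, 0.995, 0.001], [0.995, 0.102, -0.002], [-0.002, 0.0, -1.0]] q [ 0.328  0.397  1.291 -0.002  1.455 -1.345]
```

View pics/c15.png

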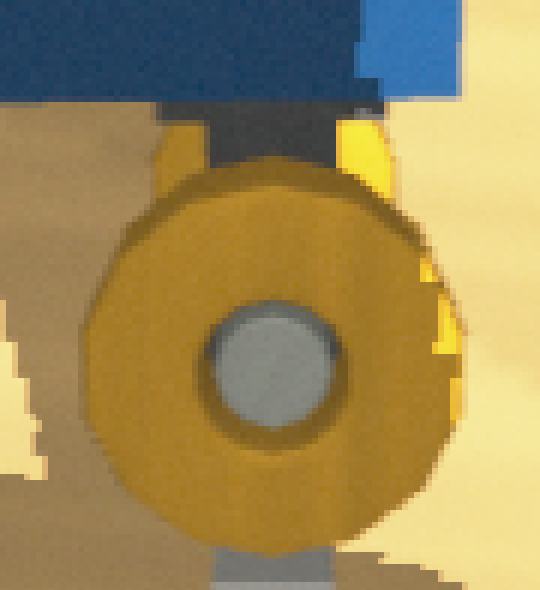

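```bash
python3 -m inch '0 0 0.15 0 0 0; 0 0 0.15 0 0 0; 0 0 0.12 0 0 0; 0 0 0 0 0 0'
python3 -m inch '0 0 0.1 0 0 0; 0 0 0.1 0 0 0; 0 0 0 0 0 0'
python3 -m inch '0 0 0.06 0 0 0; 0 0 0 0 0 0'
```

```text
time: 14.6
tcp_pos: [0.612, 0.2888, 0.1461]
tcp_rot: [[-0.102, 0.995, 0.001], [0.995, 0.102, -0.002], [-0.002, 0.0, -1.0]]
ft_force: [0.2, 0.5, -4.0]
opening: 0.097
time: 14.9
tcp_pos: [0.612, 0.2888, 0.144]
tcp_rot: [[-0.102, 0.995, 0.001], [0.995, 0.102, -0.002], [-0.002, 0.0, -1.0]]
ft_force: [0.2, 0.9, -3.9]
opening: 0.097
time: 15.1
tcp_pos: [0.612, 0.2888, 0.1433]
tcp_rot: [[-0.102, 0.995, 0.001], [0.995, 0.102, -0.002], [-0.002, 0.0, -1.0]]
ft_force: [0.7, 0.3, -3.9]
opening: 0.095
```

```bash
python3 -m inch '0 0 0.05 0 0 0; 0 0 0 0 0 0'
python3 -m inch '0 0 0.05 0 0 0; 0 0 0 0 0 0'
python3 -m inch '0 0 0.04 0 0 0; 0 0 0 0 0 0'
```

```text
time: 15.3
tcp_pos: [0.612, 0.2888, 0.1429]
tcp_rot: [[-0.102, 0.995, 0.001], [0.995, 0.102, -0.002], [-0.002, 0.0, -1.0]]
ft_force: [-1.2, 0.3, -4.2]
opening: 0.097
time: 15.5
tcp_pos: [0.612, 0.2888, 0.1423]
tcp_rot: [[-0.102, 0.995, 0.001], [0.995, 0.102, -0.002], [-0.002, 0.001, -1.0]]
ft_force: [-0.5, 0.4, -3.6]
opening: 0.099
time: 15.7
tcp_pos: [0.6121, 0.2889, 0.1422]
tcp_rot: [[-0.102, 0.995, 0.001], [0.995, 0.102, -0.002], [-0.002, 0.001, -1.0]]
ft_force: [-0.1, -0.3, -3.6]
opening: 0.095
```

```bash
python3 -m inch '0 0 0.05 0 0 0; 0 0 0 0 0 0'
python3 -m inch '0 0 0.05 0 0 0; 0 0 0 0 0 0'
```

```text
time: 15.9
tcp_pos: [0.6123, 0.2889, 0.1422]
tcp_rot: [[-0.102, 0.995, 0.002], [0.995, 0.102, -0.002], [-0.002, 0.002, -1.0]]
ft_force: [-0.3, 0.1, -4.3]
opening: 0.098
time: 16.1
tcp_pos: [0.6125, 0.2889, 0.1422]
tcp_rot: [[-0.102, 0.995, 0.003], [0.995, 0.102, -0.001], [-0.002, 0.002, -1.0]]
ft_force: [-0.0, -0.8, -2.1]
opening: 0.099
```

```bash
python3 -m inch '0 0 0 0 0 0; 0 0 0 0 0 0; 0 0 0 0 0 0; 0 0 0 0 0 0; 0 0 0 0 0 0' -0.62 20
python3 - <<'E'
from kn import *
s=st();p,d,m=cap('wrist','w16');cap('side','s16');kn('w16',s)
w=cloud(d,m);print('ring top world z',np.nanmedian(w[185:200,318:332,2]))
E
```

```text
time: 16.6
tcp_pos: [0.6128, 0.2891, 0.1425]
tcp_rot: [[-0.102, 0.995, 0.004], [0.995, 0.102, -0.001], [-0.001, 0.004, -1.0]]
ft_force: [0.5, 0.3, 0.1]
opening: 0.191
t 16.6 p [0.6128 0.2891 0.1425] F [0.52 0.32 0.06] M [0.   0.   0.03] op 0.191
[[-0.102, 0.995, 0.004], [0.995, 0.102, -0.001], [-0.001, 0.004, -1.0]] q [ 0.328  0.401  1.302 -0.002  1.436 -1.345]
upper ring z med/p20 0.010264600529435617 [0.00912722 0.00964417 0.01101755] px 293 356 137 203
up ring c (-0.0010121864033862948, -0.04428103193640709) 0.016432015225291252
lower n 190 z [0.1038074  0.10439811 0.1049769 ] px 305 344 130 144
lower x mid -0.0011906208430797517 ymin -0.0521716233647422 => centre y -0.0361716233647422
ring top world z 0.13191441157479378
```

View pics/w16.png

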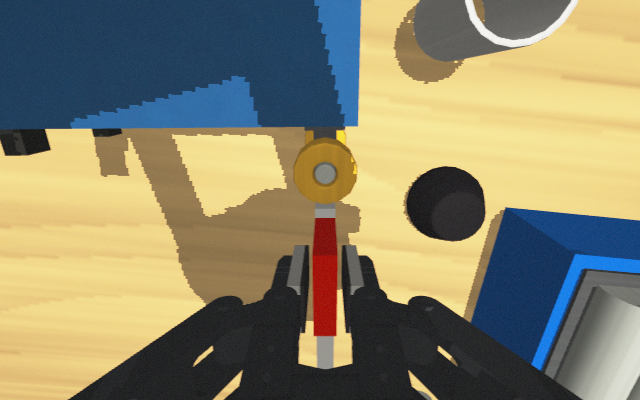

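View pics/s16.png

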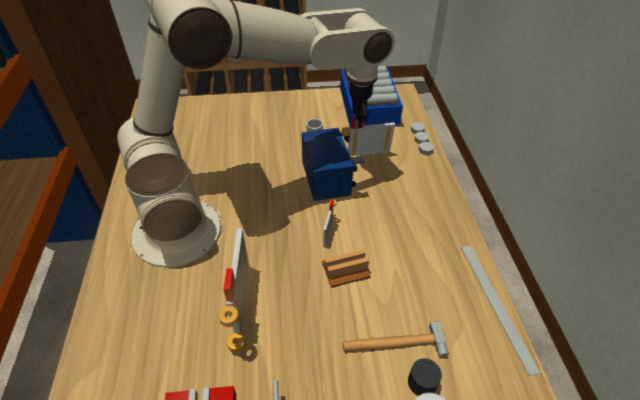

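```bash
cat > arc.py <<'E'
from plan import *
PIN=np.array([.5683,.2836])
def arc(yaw_to,rad=.0443,off=0.0,z=None,w=.08,maxn=10):
    s=r.observe();p=np.array(s['tcp_pos']);Q=np.array(s['tcp_rot'])
    yaw=np.degrees(np.arctan2(Q[1,1],Q[0,1])); L=(np.array([*PIN,p[2]])-p)@Q; print('yaw',yaw,'pin in tool',L)
    n=max(1,int(np.ceil(abs(np.radians(yaw-yaw_to))/w))); rows=[]; z=z or p[2]; z0=p[2]
    for i in range(1,n+1):
        R=down(yaw+(yaw_to-yaw)*i/n); t=np.array([*PIN,z0+(z-z0)*i/n])+R@np.array([off*i/n+.001,rad,0])
        d=np.round(Q.T@(t-p)*100,2); wv=np.round(Rn.from_matrix(Q.T@R).as_rotvec(),3)
        rows.append(' '.join(f'{v:g}' for v in [*d,*wv])); p=p+Q@d/100; Q=Q@Rn.from_rotvec(wv).as_matrix()
    print(n,'; '.join(rows[:maxn]))
E
python3 - <<'E'
from arc import *
s=r.observe(); L=np.array(s['tcp_pos'])+np.array(s['tcp_rot'])@[-.001,-.0438,0]; print('pin est',L)
arc(-84,z=.148)
E
```

```text
pin est [0.56934263 0.28362902 0.14234738]
yaw 5.864593532452761 pin in tool [-0.00092255 -0.04483956 -0.0001611 ]
20 -0.34 -0.06 -0.03 0.004 0.001 0.078; -0.35 -0.01 -0.02 -0 0 0.079; -0.34 -0 -0.03 -0 0 0.078; -0.35 -0.01 -0.03 -0 0 0.079; -0.35 -0 -0.03 -0 0 0.078; -0.35 -0.01 -0.02 -0 0 0.079; -0.34 -0 -0.03 -0 0 0.078; -0.35 -0.01 -0.03 -0 0 0.078; -0.35 -0.01 -0.03 -0 0 0.079; -0.35 -0 -0.02 -0 0 0.078
```

```bash
sed -i 's/\.5683/.5693/' arc.py
python3 -m inch '-0.35 -0.01 -0.1 0.004 0.001 0.05; -0.35 -0.01 -0.1 0 0 0.08; -0.35 -0.01 -0.1 0 0 0.08; -0.35 -0.01 -0.1 0 0 0.08; -0.35 -0.01 0 0 0 0.08'
python3 - <<'E'
from arc import *
st();arc(-84,z=.148)
E
```

```text
time: 17.2
tcp_pos: [0.6114, 0.2719, 0.1464]
tcp_rot: [[0.275, 0.961, -0.001], [0.961, -0.275, 0.0], [-0.0, -0.001, -1.0]]
ft_force: [0.5, 0.9, -1.0]
opening: 0.194
t 17.2 p [0.6114 0.2719 0.1464] F [ 0.55  0.87 -1.01] M [0.06 0.01 0.  ] op 0.194
[[0.275, 0.961, -0.001], [0.961, -0.275, 0.0], [-0.0, -0.001, -1.0]] q [ 0.303  0.384  1.317  0.     1.442 -0.989]
yaw -15.98456848716207 pin in tool [-3.12940106e-04 -4.37552007e-02  4.13979396e-05]
15 -0.28 0.05 -0.01 -0.001 0 0.079; -0.35 -0.01 -0.01 0 0 0.079; -0.35 -0 -0.01 0 0 0.079; -0.35 -0.01 -0.01 0 0 0.08; -0.35 -0 -0.01 0 0 0.079; -0.35 -0.01 -0.02 0 0 0.079; -0.36 -0.01 -0.01 0 0 0.079; -0.35 -0 -0.01 0 0 0.079; -0.35 -0.01 -0.01 0 0 0.079; -0.35 -0 -0.01 0 0 0.079
```

Tracking well. Continue.

```bash

python3 -m inch '-0.35 0.03 -0.02 0 0 0.08; -0.35 -0.01 -0.02 0 0 0.08; -0.35 -0.01 -0.02 0 0 0.08; -0.35 -0.01 -0.02 0 0 0.08; -0.35 -0.01 0 0 0 0.08; -0.35 -0.01 0 0 0 0.08'
python3 - <<'E'
from arc import *
s=st();cap('wrist','w17');arc(-84,z=.148)
E
```

```text
time: 17.8
tcp_pos: [0.6013, 0.2532, 0.1471]
tcp_rot: [[0.703, 0.711, -0.001], [0.711, -0.703, 0.001], [0.0, -0.001, -1.0]]
ft_force: [-0.2, 0.2, -0.1]
opening: 0.183
t 17.8 p [0.6013 0.2532 0.1471] F [-0.2   0.24 -0.09] M [ 0.14 -0.04  0.01] op 0.183
[[0.703, 0.711, -0.001], [0.711, -0.703, 0.001], [0.0, -0.001, -1.0]] q [ 2.800e-01  3.490e-01  1.362e+00  1.000e-03  1.431e+00 -5.110e-01]
yaw -44.98187680842166 pin in tool [-7.36868170e-04 -4.41790646e-02  5.57611032e-05]
9 -0.31 0.01 -0.01 -0.001 0 0.076; -0.33 -0.01 -0.01 -0 0 0.075; -0.34 -0 -0.01 -0 0 0.076; -0.33 -0.01 -0.01 -0 0 0.076; -0.34 -0 -0.01 -0 0 0.075; -0.34 -0.01 -0.01 -0 0 0.076; -0.33 -0 -0.01 -0 0 0.076; -0.34 -0.01 -0.01 -0 0 0.075; -0.33 -0 -0.01 -0 0 0.076
```

View pics/w17.png

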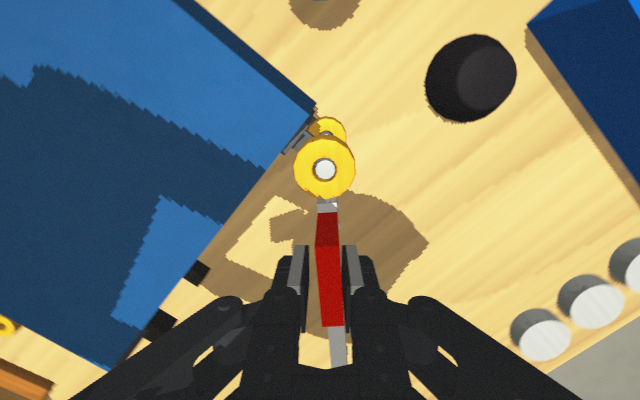

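```bash

python3 -m inch '-0.33 0 0 0 0 0.08; -0.33 0 0 0 0 0.08; -0.33 0 0 0 0 0.08; -0.3 0 0 0 0 0.07; -0.25 0 0 0 0 0.06; -0.2 0 0 0 0 0.05; 0 0 0 0 0 0'
python3 - <<'E'
from arc import *
s=st();cap('wrist','w18');cap('side','s18');arc(-84,z=.148)
E
```

```text
time: 18.55
tcp_pos: [0.5869, 0.2433, 0.1475]
tcp_rot: [[0.936, 0.353, 0.0], [0.353, -0.936, 0.002], [0.001, -0.001, -1.0]]
ft_force: [-0.7, -0.3, 0.3]
opening: 0.192
t 18.55 p [0.5869 0.2433 0.1475] F [-0.7  -0.28  0.29] M [-0.05 -0.06 -0.03] op 0.192
[[0.936, 0.353, 0.0], [0.353, -0.936, 0.002], [0.001, -0.001, -1.0]] q [ 0.271  0.313  1.409  0.002  1.419 -0.09 ]
yaw -69.22239443371224 pin in tool [-2.33382506e-03 -4.39819705e-02  6.17552686e-05]
4 -0.42 0.03 -0.01 -0.001 -0.001 0.064; -0.28 -0 -0.02 -0 0 0.065; -0.29 -0.01 -0.01 -0 0 0.064; -0.29 0 -0.02 -0 0 0.065
```

View pics/w18.png

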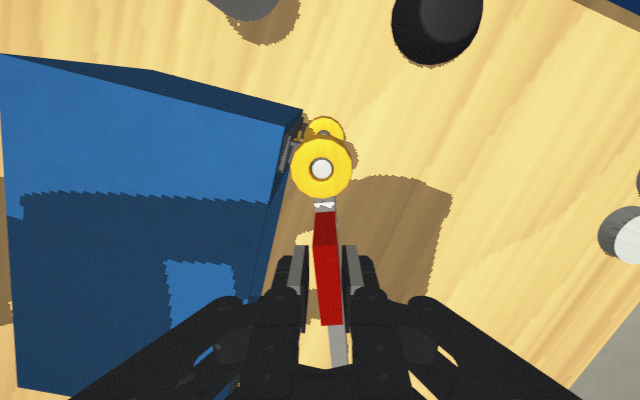

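View pics/s18.png

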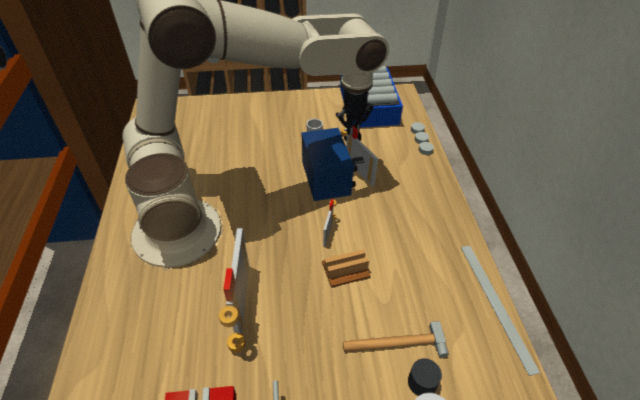

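```bash

python3 -m inch '-0.25 0 0 0 0 0.05; -0.2 0 0 0 0 0.05; -0.2 0 0 0 0 0.05; -0.2 0 0 0 0 0.05; -0.2 0 0 0 0 0.04; -0.15 0 0 0 0 0.03; -0.1 0 0 0 0 0'
python3 - <<'E'
from arc import *
s=st();cap('wrist','w19');cap('side','s19');arc(-84,z=.148)
E
```

```text
time: 19.35
tcp_pos: [0.5755, 0.2406, 0.1476]
tcp_rot: [[0.995, 0.098, 0.002], [0.098, -0.995, 0.002], [0.002, -0.002, -1.0]]
ft_force: [0.5, -0.4, -0.1]
opening: 0.188
t 19.35 p [0.5755 0.2406 0.1476] F [ 0.45 -0.36 -0.09] M [-0.02 -0.1   0.01] op 0.188
[[0.995, 0.098, 0.002], [0.098, -0.995, 0.002], [0.002, -0.002, -1.0]] q [2.72e-01 2.89e-01 1.44e+00 1.00e-03 1.41e+00 1.74e-01]
yaw -84.34678028079843 pin in tool [-1.90203392e-03 -4.33914829e-02  7.16909086e-05]
1 -0.06 0.09 -0.04 -0.002 -0.002 -0.006
```

View pics/w19.png

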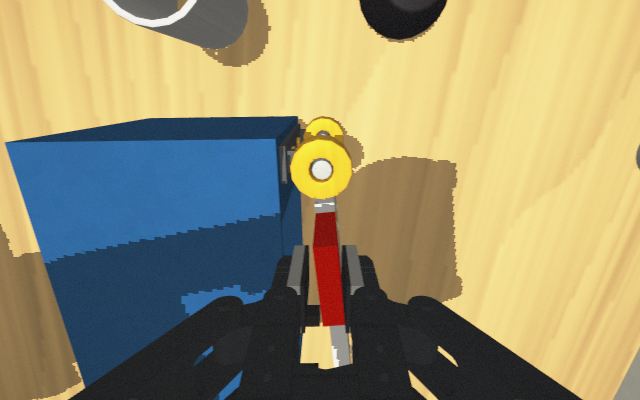

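```bash

python3 -m inch '-0.1 0.05 0 0 0 0; -0.1 0 0 0 0 0; -0.1 0 0 0 0 0'
python3 -m inch '-0.1 0 0 0 0 0; 0 0 0 0 0 0'
python3 - <<'E'
from arc import *
p,d,m=cap('wrist','w20')
E
```

```text
time: 19.75
tcp_pos: [0.5727, 0.2398, 0.1476]
tcp_rot: [[0.995, 0.102, 0.002], [0.102, -0.995, 0.002], [0.002, -0.002, -1.0]]
ft_force: [0.3, -0.6, -0.4]
opening: 0.189
time: 19.95
tcp_pos: [0.5715, 0.2397, 0.1476]
tcp_rot: [[0.995, 0.102, 0.002], [0.102, -0.995, 0.002], [0.002, -0.002, -1.0]]
ft_force: [1.0, 0.1, -1.2]
opening: 0.191
```

View pics/w20.png

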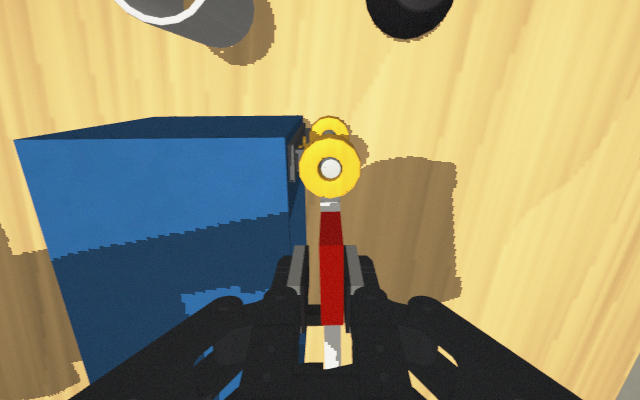

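```bash
cat > dy.py <<'E'
from kn import *
def dyaw(f):
    p,d,m=load(f);hsv=cv2.cvtColor(p,cv2.COLOR_RGB2HSV);w=cloud(d,m)
    red=((hsv[...,0]<8)|(hsv[...,0]>172))&(hsv[...,1]>150)&(w[...,2]>.168)&(w[...,2]<.18)
    P=[]
    for v in range(200,340):
        x=np.nonzero(red[v,300:360])[0]
        if len(x)>5: P.append(ray(m,300+(x.min()+x.max())/2,v,.173))
    P=np.array(P); a=np.polyfit(P[:,1],P[:,0],1); print('n',len(P),'tab line yaw',-90-np.degrees(np.arctan(a[0])), 'mid',P.mean(0))
    c=P.mean(0)[:2]-np.array([.5693,.2836]); print('yaw hinge->tab',np.degrees(np.arctan2(c[1],c[0])),'r',np.hypot(*c))
E
python3 -c "
from dy import *
dyaw('w19');dyaw('w20')"
```

```text
n 85 tab line yaw -78.80022542105574 mid [0.57667331 0.24428832 0.173     ]
yaw hinge->tab -79.37700197201566 r 0.03999717814958245
n 84 tab line yaw -83.05821602356596 mid [0.57358049 0.24370496 0.173     ]
yaw hinge->tab -83.87594764199957 r 0.04012401844586628
```

```bash

python3 -m inch '-0.06 0 0 0 0 0; 0 0 0 0 0 0'
python3 -m inch '-0.06 0 0 0 0 0; 0 0 0 0 0 0'
python3 - <<'E'
from dy import *
st();cap('wrist','w21');dyaw('w21');cap('side','s21')
p=load('s21')[0];b=cv2.resize(p[90:210,280:420],None,fx=5,fy=5,interpolation=cv2.INTER_CUBIC);cv2.imwrite('pics/c21.png',b[:,:,::-1])
E
```

```text
time: 20.2
tcp_pos: [0.5709, 0.2396, 0.1476]
tcp_rot: [[0.995, 0.102, 0.002], [0.102, -0.995, 0.002], [0.002, -0.002, -1.0]]
ft_force: [1.0, 0.3, -0.8]
opening: 0.194
time: 20.4
tcp_pos: [0.5706, 0.2395, 0.1476]
tcp_rot: [[0.995, 0.102, 0.003], [0.102, -0.995, 0.002], [0.003, -0.002, -1.0]]
ft_force: [3.2, -0.2, -0.0]
opening: 0.19
t 20.4 p [0.5706 0.2395 0.1476] F [ 3.17 -0.24 -0.05] M [ 0.04 -0.38  0.03] op 0.19
[[0.995, 0.102, 0.003], [0.102, -0.995, 0.002], [0.003, -0.002, -1.0]] q [2.720e-01 2.780e-01 1.453e+00 1.000e-03 1.407e+00 1.700e-01]
n 84 tab line yaw -83.73010604751823 mid [0.57302834 0.24361637 0.173     ]
yaw hinge->tab -84.67275923609722 r 0.040157077407026606
```

View pics/c21.png

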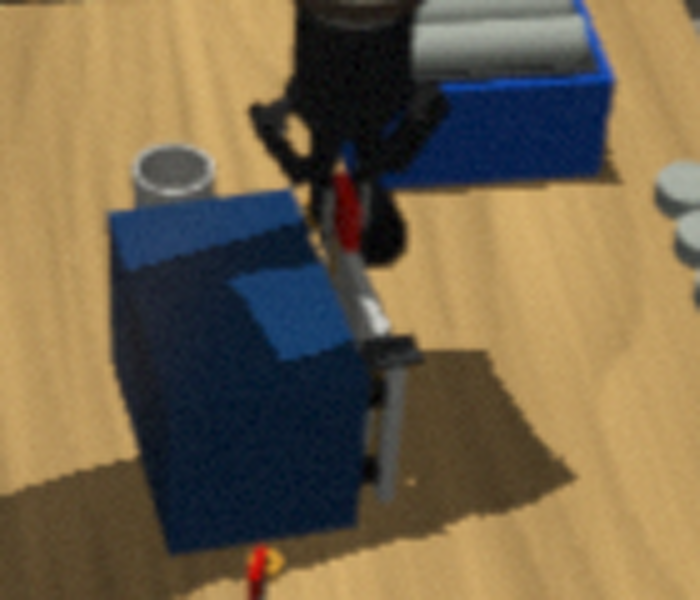

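```bash

python3 -m inch '0.05 0 0 0 0 0; 0.05 0 0 0 0 0; 0.1 0 0 0 0 0; 0.1 0 0 0 0 0; 0 0 0 0 0 0; 0 0 0 0 0 0'
python3 - <<'E'
from dy import *
st();cap('wrist','w22');dyaw('w22')
E
```

```text
time: 21.1
tcp_pos: [0.5733, 0.2399, 0.1475]
tcp_rot: [[0.995, 0.102, 0.001], [0.102, -0.995, 0.002], [0.001, -0.002, -1.0]]
ft_force: [0.3, 0.3, -0.1]
opening: 0.194
t 21.1 p [0.5733 0.2399 0.1475] F [ 0.3   0.33 -0.11] M [-0.01  0.   -0.  ] op 0.194
[[0.995, 0.102, 0.001], [0.102, -0.995, 0.002], [0.001, -0.002, -1.0]] q [0.272 0.285 1.445 0.002 1.41  0.169]
n 85 tab line yaw -83.71469463037839 mid [0.5733593  0.24358324 0.173     ]
yaw hinge->tab -84.20773371360168 r 0.040222122500556616
```

View pics/w22.png

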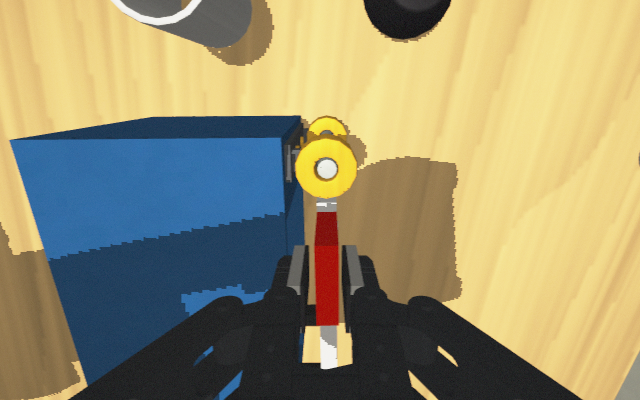

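```bash

python3 -m inch '0 0 -0.4 0 0 0; 0 0 -0.8 0 0 0; 0 0 -1.5 0 0 0; 0 0 -2 0 0 0; 0 0 -3 0 0 0; 0 0 -3 0 0 0; 0 0 -1 0 0 0; 0 0 0 0 0 0; 0 0 0 0 0 0; 0 0 0 0 0 0'
python3 - <<'E'
from dy import *
st();cap('wrist','w23');dyaw('w23');cap('side','s23');cap('top','t23')
p=load('s23')[0];b=cv2.resize(p[90:210,280:420],None,fx=5,fy=5,interpolation=cv2.INTER_CUBIC);cv2.imwrite('pics/c23.png',b[:,:,::-1])
E
```

```text
time: 22.15
tcp_pos: [0.5725, 0.2395, 0.2749]
tcp_rot: [[0.995, 0.102, 0.004], [0.102, -0.995, 0.003], [0.004, -0.002, -1.0]]
ft_force: [-0.7, 0.5, -0.2]
opening: 0.186
t 22.15 p [0.5725 0.2395 0.2749] F [-0.69  0.46 -0.22] M [ 0.01 -0.02  0.03] op 0.186
[[0.995, 0.102, 0.004], [0.102, -0.995, 0.003], [0.004, -0.002, -1.0]] q [2.710e-01 2.340e-01 1.252e+00 1.000e-03 1.652e+00 1.690e-01]
n 17 tab line yaw -84.04061130387446 mid [0.57511931 0.22938407 0.173     ]
yaw hinge->tab -83.87356326551838 r 0.05452734999178256
```

View pics/c23.png

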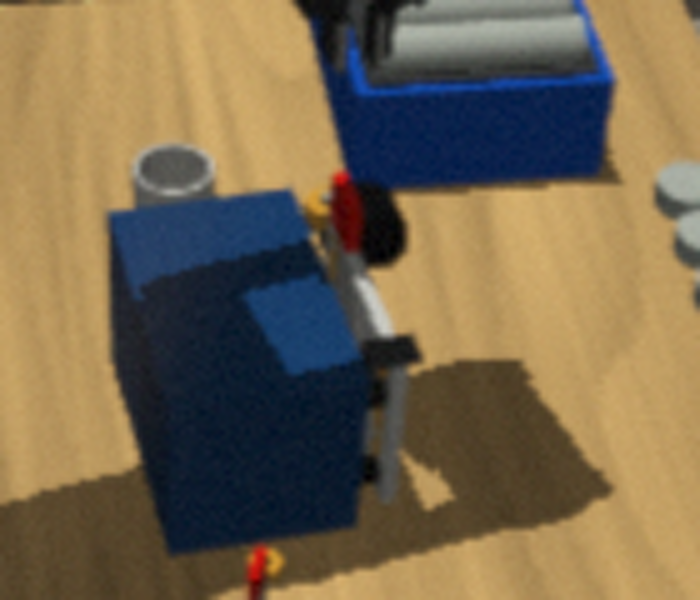

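View pics/w23.png

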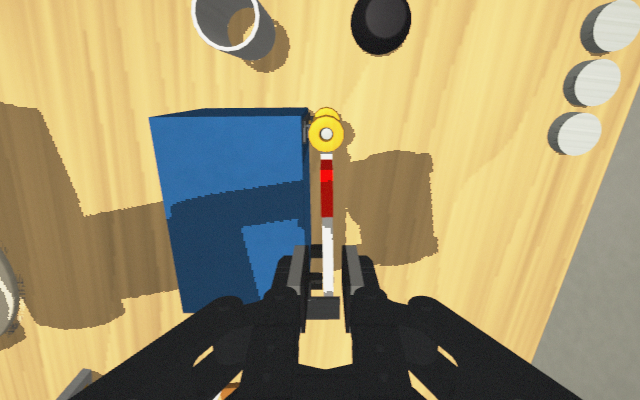

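```bash
python3 - <<'E'
from dy import *
s=st();p,d,m=cap('wrist','w24');dyaw('w24');w=cloud(d,m)
print('ring top z',np.nanmedian(w[140:150,318:334,2]),'px diff',np.abs(p[120:320,300:360].astype(int)-load('w23')[0][120:320,300:360]).mean())
print(r.finish_job())
E
```

```text
t 22.3 p [0.5725 0.2395 0.2747] F [0.1  0.99 0.27] M [-0.05  0.03 -0.01] op 0.195
[[0.995, 0.102, 0.003], [0.102, -0.995, 0.002], [0.003, -0.002, -1.0]] q [0.271 0.234 1.252 0.002 1.652 0.169]
n 17 tab line yaw -83.71316389030495 mid [0.57505839 0.22944183 0.173     ]
yaw hinge->tab -83.93080305358188 r 0.0544634418675572
ring top z 0.13189117454994234 px diff 2.789416666666667
the job is handed in; nothing more can be done
None
```

The door is hung on both pins and shut against the bumpers, and the job is handed in after about 22 s; no verdict was reported.

- **Grasp and lift:** I took the middle-sized door from the rack by its red tab. The first grip was too high on the tab, so I re-gripped lower before lifting.
- **Hanging:** I brought the door in low from the front, standing open at about a right angle. I lined the knuckle hole up with the upper pin in the wrist-camera images and lowered it in 0.4 to 1.5 mm steps. It stopped on the shoulders at the expected height. Contact never read more than about 2 N off the door's own weight at the end of any step.
- **Closing:** With loosened fingers I swung it shut, felt about 3 N on the bumpers, backed off and lifted clear.

**Last checks:**
- The door's yaw read -83.7°, against about -83.7° for fully shut. The last two pictures, 0.15 s apart, showed no movement.
- The upper knuckle's top was at 132 mm, against 133 mm nominal.
- The free corner is under the hood, and the gripper is about 10 cm above the tab with no force on it.
- The sleeve, end cap and hammer were never touched. I judged that from the pictures and did not re-measure their positions.

**One thing that disagreed:** I measured the pin at about 24 mm along the slot, right at the end of the stated 4 to 24 mm range but inside the 27.5 mm limit.

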